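# Shelve two cartons by height in a transit rack and lock it

### The arm

A 6-joint arm with a two-finger parallel gripper is mounted at the origin on the work surface. World frame = base frame: x ahead of the robot, y to its left, z up, the work surface at z = 0. Lengths are in m, angles in degrees, forces in N, time in s.
With the tool pointing down it reaches from about 0.35 to 0.875 m from the base axis. Payload 4.2 kg.
Tool frame: the origin (TCP) lies on the centre line of the jaws, within the pads' length; the fingertips stand 8 mm ahead of it and the grasp point (between the pads) lies 11 mm behind it; z points along the fingers, y is the direction in which the jaws open and shut (so a half turn about z gives the same grasp; the last joint's range is limited). The gripper opens to 87 mm and grips with 3 to 60 N. Pads are 19 mm wide; open, the fingers measure 117 mm over their backs; the gripper's body (75 mm by 190 mm) begins 51 mm behind the grasp point.
Start: joints at [87.64, 22.042, 0.453, 0, -68.411, -14.817], TCP at [0.185, 0.597, 0.231] pointing down, gripper open.
Joint ranges: [-179.83, 179.83], [-69.29, 118.12], [-61.27, 80.66], [-181.25, 117.63], [-171.15, -9.14], [-177.46, 177.46]. Speed limits (degrees/s): [159.86, 159.86, 180, 180, 180, 180].

### API

Orientations are given as a 3x3 rotation matrix whose columns are the frame's x, y, z axes.
In Python, from station import sense, capture, finish_job, recognise gives the robot as it stands.
- The arm moves only by the tool apply_moves, never from a script. Its argument "plan" is a list that holds one entry, the list of rows, each a list of 7 numbers: the opening in per cent of the stroke, from 0 (shut) to 100 (fully open), then the shift along the world's x, y, z in units of 25 mm (1.0 is 25 mm), then the turn, a rotation vector about the world's x, y, z in rad. A call has 1 to 12 rows; each row shifts and turns the pose as measured when the row begins; what a row does not reach is not made up. A row lasts 1/12 s, in which the tool goes at most 41.7 mm and 7.16 degrees, less where a joint would pass 70% of its speed; a pose out of reach is approached as far as the arm can. A call is refused whole if a number of a shift passes 1 or a number of a turn 0.125, either way. A call with a gripper value outside its range is refused whole. The fingers move at their own pace and stop on an object; the grip force is fixed at half the most. Time passes only in rows, so rows that do not move let the fingers close. It gives the time, the measured TCP pose, the force and the opening at its end, in the units of the state.
- sense(): the state, without advancing time (a new reading comes with each control period).
- capture(name): name is "scene" or "top"; returns a dict with "pixels" (384x512x3 uint8, red, green, blue), "depth" (384x512 float32, m along the optical axis (not along the pixel's ray), 0 where there is no reading), "mtx" (3x3 intrinsics, pixels), "R" (3x3) and "t" (3): a world point X has camera coordinates R X + t. Camera axes: x right, y down, z forward; pixel columns grow to the right and rows downward; lengths in m; the calibration is good to about 2 mm. A picture is of the moment at which its call begins.
- finish_job(): hands the job in, once; it reports no verdict.
Trained networks look in a picture, given as the dict that the camera call returned (one of the last four; its "shot" number tells which), for a name from the list of things; names that differ only in an ending like _2 or _b are one class to them, and where a whole thing is asked for, a point or a joint stands for the part that bears it (a point fixed in the world has none). Each returns a list of dicts, best first, with "score" (0 to 1); they miss things now and then, are a little off and sometimes report something else, mostly with a low value. They report only what shows in the picture. A call takes as long as a camera call. They do not tell look-alikes from the thing itself.
- recognise(label, picture): "at" ([x, y, z] in m, in the coordinates of the camera as it stood for that picture, good to about 4 mm: the middle of the surface that is visible of it).
The state is a dict: "time_s": time; "joints": joint angles; "joint_velocities": joint speeds; "effort": joint torques, N m; "tcp_pos": TCP position; "ee_rot": TCP orientation; "wrist_force": force on the tool from outside, world axes, zero at the start; "moment": the same for the moment, N m; "gripper_width": opening from 0.0 (shut) to 1.0 (fully open).
Only numpy, scipy, OpenCV 4.12 (cv2) and the standard library are available. Lean on these libraries where they do the work, as an engineer would, in place of code of your own. Each camera call takes 0.05 s, during which the arm holds its last target.

### The job

Put the two loose cartons away upright in the free right-hand lane of the green two-tier rack: the tall one on the bench in the roomy lower tier, the short one in the low-roofed upper tier. Push each one gently all the way home, until it has pressed its sprung rubber pad at the back of the lane right in and stays there, without ramming the cartons or disturbing the stock, jar and bin around them. Then slide the orange transport lock on top of the rack across to its end stop, so that its bar bars the short carton's way out.

Things in the scene. Friction and masses are not known exactly. Their poses are not given: they have to be found in the camera images.
- rack: Fixed green and plywood two-tier rack, 194 wide (y), 230 deep (x), 231 mm high. Origin: on the bench, middle of its front edge; +x runs into the rack, +y to the left of someone looking in. Shelf board z 135-145 mm, x 0-230. Roof z 225-231 mm, only x 80-230, so the shelf's front 80 mm is an open ledge. A middle wall at y = 0 parts each tier into a full left lane and a free right lane (y -92 to -3 mm).
- low_mouth (a point): Point on the bench on the middle line of the free lower lane, below the shelf board's front edge (rack frame 0, -47.5, 0 mm). Axes as the rack's. The lower tier has the bench as floor and 135 mm clear height; its side and middle walls begin 50 mm behind this point.
- high_mouth (a point): Point on the shelf board on the middle line of the free upper lane, right under the roof's front edge (rack frame 80, -47.5, 145 mm). Axes as the rack's. The upper tier has the shelf board as floor and 80 mm clear height; its side and middle walls begin 30 mm behind this point.
- pad_low (a joint): Rubber pad (56 wide, 40 mm high, its middle 30 mm above the bench) at the back of the free lower lane, on a very weak spring (0.3 N). 0 = free, 0.008 m = pressed right in, on its hard stop. Its depth differs from run to run: pressed right in, its face lies 82 to 94 mm behind low_mouth. It springs back if the carton is drawn away.
- pad_high (a joint): The same kind of pad at the back of the free upper lane, its middle 30 mm above the shelf board. When pressed right in, its face lies 83 to 94 mm behind high_mouth, differing from run to run.
- lock (a joint): Orange transport lock sliding along the roof's front edge to the rack's -y: 0 = parked at the left, 0.130 m = end stop. Friction about 2.5 N, stays where it is left. Its hanging bar (16 mm wide, x 70 to 76 mm of the rack, z 182 to 244 mm) ends up in front of the free upper lane; a carton sticking out blocks it.
- lock_grip (a point): Middle of the lock's upright orange grip block, 24 mm (rack x) by 20 mm (rack y) and 40 mm high, 40 mm above the roof's top; below it is a dark 30 x 30 mm carriage whose top lies 25 mm under this point. Axes as the rack's.
- tall_carton_center (a point): Tall brown cardboard carton with a red band, 80 mm (its x) by 60 mm (its y) by 112 mm high, about 0.3 to 0.63 kg, standing loose on the bench. The point is its centre, 56 mm above its underside. Too tall for the upper tier. Damaged if pressed against the rack or a pad with more than 40 N.
- short_carton_center (a point): Short blue carton with a white band, 80 mm (its x) by 60 mm (its y) by 70 mm high, about 0.3 to 0.56 kg, standing loose on the bench. The point is its centre, 35 mm above its underside. Damaged if pressed against the rack or a pad with more than 40 N.
- tall_carton: The tall carton again, origin at the centre of its underside.
- short_carton: The short carton again, origin at the centre of its underside.
- stock_tall: Brown carton with a green band, 80 x 60 x 112 mm, already in the left lower lane: leave it. Origin at the centre of its underside.
- stock_short: Brown carton with a green band, 80 x 60 x 70 mm, already in the left upper lane: leave it. Origin at the centre of its underside.
- parts_bin: Open green steel bin of fittings, 130 x 100 x 60 mm, on the bench: leave it. Origin at the centre of its underside.
- jar: Closed jar, 64 mm across, 85 mm high, on the bench: leave it. Origin at the centre of its underside.
Things that resemble listed ones, but are neither listed nor needed, are in the scene too. Of the things that look like the short_carton, the smallest one is meant.

How it is judged:
By the outcome, as a careful person would: the job done as asked, in the order asked, and still so for the second after the job is handed in, with the robot touching nothing.
It also fails if it takes over 72 s, if anything falls off the work surface, if the arm or the gripper's body presses on something with over 40 N, if the wrist force passes 120 N, or if a joint passes its speed limit or range.

## Working session

There is one attempt and no reset: what is moved stays moved. The work goes in short steps, Python scripts to look and compute and a tool call to move; the robot and the scene stay as the last step left them, time stands still between calls to the robot, and variables do not carry over. Pictures are saved under pics/ and viewed, and the job is handed in when it is done.

Besides the shell and the picture viewer there is one more tool, called after ">>>" as name([rows], argument=value, ...), one row to a line, values as JSON. apply_moves: Moves the arm, as the interface text tells. Its arguments: {"type":"object","properties":{"plan":{"type":"array","items":{"type":"array","items":{"type":"array","items":{"type":"number"}}}}},"required":["plan"]}

```bash
mkdir -p pics; ls
cat > h.py <<'E'
import numpy as np, cv2
from station import sense, capture, finish_job, recognise
def save(p,name): cv2.imwrite('pics/'+name+'.png',p['pixels'][:,:,::-1])
def w(p,c): return np.array(p['R']).T@(np.array(c)-np.array(p['t']))
def pix(p,X):
    c=np.array(p['R'])@np.array(X)+np.array(p['t']); q=np.array(p['mtx'])@c; return q[:2]/q[2]
def cloud(p):
    d=p['depth'];K=np.array(p['mtx']);v,u=np.mgrid[0:384,0:512]
    c=np.stack([(u-K[0,2])/K[0,0]*d,(v-K[1,2])/K[1,1]*d,d],-1)
    X=(c-np.array(p['t']))@np.array(p['R']); X[d==0]=np.nan; return X
E
python3 - <<'E'
from h import *
np.set_printoptions(precision=4,suppress=True)
s=sense(); print(s)
for n in ['scene','top']:
    p=capture(n); save(p,n+'0'); print(n,p['shot'],'cam at',-np.array(p['R']).T@np.array(p['t']),p['mtx'][0])
    for l in ['rack','tall_carton','short_carton','stock_tall','stock_short','parts_bin','jar','lock','lock_grip','pad_low','pad_high']:
        for r in recognise(l,p)[:4]: 
            print(l,round(r['score'],2),w(p,r['at']),pix(p,w(p,r['at'])).round())
E
```

```text
pics
{'time_s': 0.0, 'joints': array([ 87.6409,  22.0891,   0.379 ,  -0.0284, -68.4131, -14.8158]), 'joint_velocities': array([-0.055 , -0.0455, -0.0243, -0.0076,  0.1323, -0.0577]), 'effort': array([ -0.0002, -39.0665,  18.7408,   4.2199,   0.011 ,  -0.0002]), 'tcp_pos': array([0.1844, 0.5966, 0.2295]), 'ee_rot': array([[ 0.9554, -0.2955, -0.0005],
       [-0.2955, -0.9554, -0.0021],
       [ 0.0001,  0.0022, -1.    ]]), 'wrist_force': array([ 0.4105, -0.5523,  0.9638]), 'moment': array([ 0.015 ,  0.0017, -0.0048]), 'gripper_width': 0.9991493095060467}
scene 1 cam at [0.2381 0.636  1.127 ] [436.579    0.     253.3521]
rack 0.83 [ 0.6236 -0.0699  0.1576] [236. 141.]
tall_carton 0.86 [0.4218 0.3349 0.11  ] [234. 300.]
tall_carton 0.44 [0.4188 0.1409 0.0718] [269. 242.]
short_carton 0.71 [0.2533 0.3134 0.1022] [302. 324.]
short_carton 0.57 [0.4197 0.1394 0.0683] [268. 242.]
short_carton 0.57 [ 0.3526 -0.0066  0.0976] [313. 205.]
parts_bin 0.78 [0.6397 0.2119 0.0234] [186. 239.]
jar 0.78 [0.611  0.3743 0.0826] [160. 285.]
jar 0.62 [0.4252 0.3347 0.1093] [233. 299.]
jar 0.23 [0.4218 0.13
[... 155 characters left out ...]
 0.2512] [246. 127.]
top 2 cam at [0.4159 0.0943 1.36  ] [480.946    0.     245.4535]
rack 0.93 [ 0.6256 -0.128   0.2284] [329. 132.]
tall_carton 0.85 [0.4282 0.3175 0.1132] [149. 213.]
short_carton 0.59 [0.2631 0.2939 0.0926] [158. 277.]
short_carton 0.57 [0.4232 0.1247 0.0705] [224. 216.]
short_carton 0.55 [ 0.3583 -0.0207  0.096 ] [279. 241.]
stock_short 0.18 [ 0.6296 -0.1264  0.2264] [329. 130.]
parts_bin 0.63 [0.6424 0.2184 0.0226] [192. 137.]
parts_bin 0.45 [ 0.5837 -0.0636  0.2518] [304. 147.]
jar 0.81 [0.6194 0.361  0.087 ] [136. 141.]
lock 0.8 [ 0.5839 -0.0643  0.2561] [304. 147.]
lock_grip 0.46 [ 0.5867 -0.0588  0.2522] [302. 146.]
pad_low 0.71 [ 0.6322 -0.1243  0.2293] [328. 129.]
```

View pics/scene0.png

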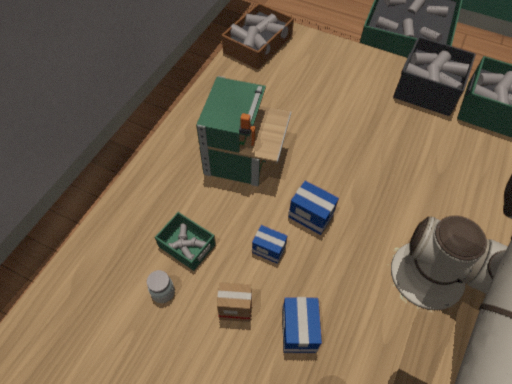

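View pics/top0.png

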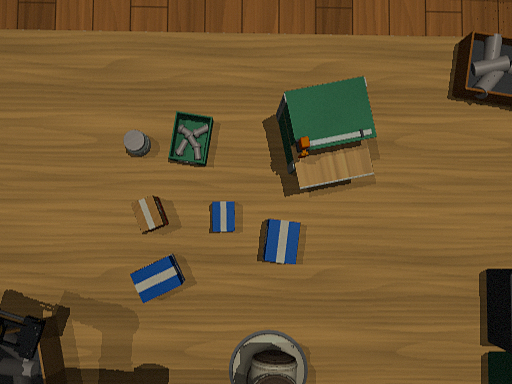

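The scene view shows the rack at (235,135) with its ledge facing the robot, and the lock on the left of the roof edge at (246,125). The tall carton is at (235,303). 

Short-carton look-alikes in the top view:
- (158,277): large blue
- (279,241): large blue
- (224,216): the smallest, so the one I want

Next I'll check that choice and fit the poses.

```bash
cat > fit.py <<'E'
from h import *
np.set_printoptions(precision=4,suppress=True)
def rect(P):
    (c,(a,b),ang)=cv2.minAreaRect((P[:,:2]*1000).astype(np.float32)); return np.array(c),a,b,ang
E
python3 - <<'E'
from fit import *
P={}
for n in ['scene','top']:
    p=capture(n); X=cloud(p); P[n]=(p,X)
    for nm,c,r in [('small',(.423,.127),.06),('big1',(.263,.30),.085),('big2',(.356,-.015),.085),('tall',(.423,.32),.07)]:
        m=np.hypot(X[...,0]-c[0],X[...,1]-c[1])<r
        z=X[...,2][m]; z=z[z>.04]; 
        top=np.median(z[z>np.percentile(z,90)-.008])
        mm=m&(abs(X[...,2]-top)<.006); Q=X[mm]
        print(n,nm,len(Q),'top z',top,rect(Q))
    for nm,lo,hi in [('roof',.222,.237),('shelf',.138,.152)]:
        m=(X[...,2]>lo)&(X[...,2]<hi)&(X[...,0]>.45)&(X[...,0]<.8)&(X[...,1]>-.3)&(X[...,1]<.05)
        Q=X[m]; print(n,nm,len(Q),np.median(Q[:,2]),rect(Q))
    m=(X[...,2]>.255)&(X[...,0]>.5)&(X[...,0]<.8)&(X[...,1]>-.3)&(X[...,1]<.05);Q=X[m];print('lockgrip',len(Q),Q.mean(0),Q[:,2].max(),Q.min(0),rect(Q))
p=P['top'][0]['pixels']; cv2.imwrite('pics/crop_top.png',cv2.resize(p[60:310,110:400,::-1],None,fx=2.6,fy=2.4,interpolation=cv2.INTER_CUBIC))
p=P['scene'][0]['pixels']; cv2.imwrite('pics/crop_rack.png',cv2.resize(p[60:270,180:350,::-1],None,fx=4,fy=2.8*1,interpolation=cv2.INTER_CUBIC))
E
```

```text
scene small 609 top z 0.07019552213453303 (array([422.0482, 126.9994]), 80.30139923095703, 63.258056640625, 1.124264121055603)
scene big1 1630 top z 0.09702658259902366 (array([256.55  , 300.2388]), 83.45835876464844, 111.99481201171875, 25.644180297851562)
scene big2 1018 top z 0.09690549595182028 (array([357.5565, -28.2085]), 85.8993911743164, 111.68209075927734, 83.24803161621094)
scene tall 818 top z 0.11223852797276031 (array([427.0212, 323.0759]), 80.50042724609375, 61.58456802368164, 21.0572452545166)
scene roof 2619 0.23086735469633082 (array([ 661.9823, -131.1772]), 160.00363159179688, 206.1758270263672, 12.056008338928223)
scene shelf 1879 0.14498083824758357 (array([ 626.0582, -137.1982]), 233.99197387695312, 199.58578491210938, 12.71402359008789)
lockgrip 122 [ 0.5879 -0.0573  0.2759] 0.28931598452232 [ 0.5774 -0.0729  0.2553] (array([589.9349, -60.3523]), 23.488330841064453, 21.47956085205078, 11.57060718536377)
top small 668 top z 0.07055392255136393 (array([424.7286, 127.3956]), 77.87447357177734, 59.11925506591797, 0.5953869223594666)
top big1 1357 top z 0.09700294038931567 (array([258.911 , 300.0768]), 82.94654846191406, 111.29386138916016, 25.84825325012207)
top big2 1299 top z 0.09710094227305999 (array([359.8359, -28.5954]), 82.8176040649414, 110.87088775634766, 83.39971923828125)
top tall 722 top z 0.11222073532291879 (array([429.3214, 323.2552]), 80.09037017822266, 60.702274322509766, 22.14995765686035)
top roof 4853 0.2316473561635886 (array([ 666.2428, -131.2766]), 160.33920288085938, 200.62945556640625, 13.38882827758789)
top shelf 2715 0.1455508206030338 (array([ 626.8691, -137.1678]), 228.23583984375, 198.3466796875, 12.121541976928711)
lockgrip 118 [ 0.5909 -0.0593  0.2814] 0.2904512950465453 [ 0.5795 -0.0709  0.2554] (array([592.6346, -60.684 ]), 24.07139778137207, 20.258859634399414, 12.81828784942627)
```

View pics/crop_top.png

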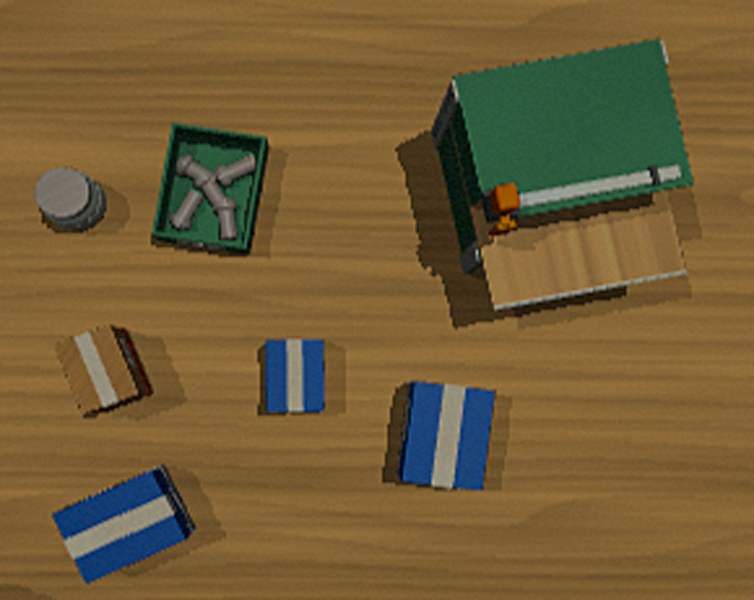

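View pics/crop_rack.png

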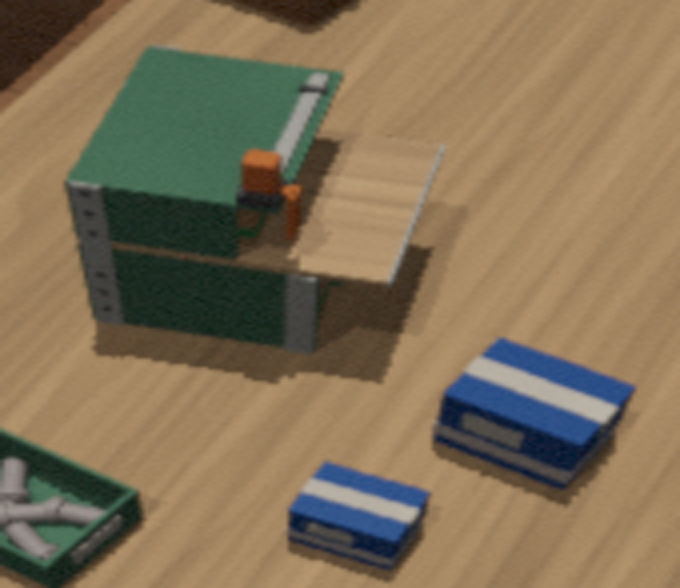

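```bash
cat > rackfit.py <<'E'
from fit import *
def edges(X,yaw0=np.radians(12.4)):
    out={}
    def pts(lo,hi):
        m=(X[...,2]>lo)&(X[...,2]<hi)&(X[...,0]>.45)&(X[...,0]<.82)&(X[...,1]>-.3)&(X[...,1]<.05); return X[m][:,:2]
    c,s=np.cos(yaw0),np.sin(yaw0); R=np.array([[c,s],[-s,c]])
    S=pts(.141,.150)@R.T; F=pts(.2275,.2345)@R.T
    def fit(Q,ax,side):
        o=1-ax; lo,hi=np.percentile(Q[:,o],[12,88]); bins=np.arange(lo,hi,.006); a=[];b=[]
        for i in bins:
            q=Q[(Q[:,o]>=i)&(Q[:,o]<i+.006)]
            if len(q)>2: a.append(i+.003); b.append(q[:,ax].min() if side<0 else q[:,ax].max())
        a=np.array(a);b=np.array(b)
        for _ in range(4):
            k=np.polyfit(a,b,1); r=abs(b-np.polyval(k,a)); g=r<max(.002,1.5*np.median(r)); a,b=a[g],b[g]
        return k[0],np.polyval(k,np.mean(a)),np.mean(a),len(a)
    F2=F[(F[:,0]>np.percentile(F[:,0],25))]
    sh=S[S[:,0]<S[:,0].min()+.075]
    print('shelf front',fit(sh,0,-1)); print('shelf right(min y)',fit(sh,1,-1)); print('shelf left',fit(sh,1,1))
    print('roof back',fit(F2,0,1)); print('roof right',fit(F2,1,-1)); print('roof left',fit(F2,1,1))
E
python3 - <<'E'
from rackfit import *
for n in ['scene','top']:
    print(n);edges(cloud(capture(n)))
E
```

```text
scene
shelf front (np.float64(0.00820776049932281), np.float64(0.4671323844702642), np.float64(-0.26537223164594237), 25)
shelf right(min y) (np.float64(-0.004361318859954303), np.float64(-0.3654008527978618), np.float64(0.5008424047057035), 7)
shelf left (np.float64(0.006869040601402086), np.float64(-0.1719614871597023), np.float64(0.5030328808961797), 9)
roof back (np.float64(0.005875485782978317), np.float64(0.6968192552198276), np.float64(-0.26955922732811055), 23)
roof right (np.float64(-0.05079680376499368), np.float64(-0.36761328924820014), np.float64(0.6521549855568382), 11)
roof left (np.float64(0.008256022072965025), np.float64(-0.17231381577747998), np.float64(0.6423368037386564), 11)
top
shelf front (np.float64(0.007590512568714652), np.float64(0.46934481152522917), np.float64(-0.26807352906536275), 25)
shelf right(min y) (np.float64(-0.0029094712006754162), np.float64(-0.365822557033395), np.float64(0.507648018242485), 10)
shelf left (np.float64(0.03551218839158844), np.float64(-0.1727629857669076), np.float64(0.507648018242485), 10)
roof back (np.float64(0.012105125513758025), np.float64(0.6999350356652142), np.float64(-0.2687975681151805), 25)
roof right (np.float64(-0.03124340447224861), np.float64(-0.3670544969254512), np.float64(0.6456118588013292), 12)
roof left (np.float64(0.02455627883909244), np.float64(-0.1729027353838995), np.float64(0.6461118588013292), 12)
```

Crop check: (224,216) is clearly the smallest blue carton, about 80×60×70 mm. The other two are about 112×83×97 mm. 

Measured poses:

| Thing | Position (mm) | Yaw |
|---|---|---|
| Rack origin | (515, -162) | 12° |
| Tall carton | (428, 323) | 21.6° |
| Short carton | (423, 127) | 1° |

I'll start the reach for the tall carton.

>>> apply_moves([
  [[100,0.5,-0.55,0,0,0,-0.123],[100,0.5,-0.55,0,0,0,-0.123],[100,0.5,-0.55,0,0,0,-0.123],[100,0.5,-0.55,0,0,0,-0.123],[100,0.5,-0.55,0,0,0,-0.123],[100,0.5,-0.55,0,0,0,-0.123],[100,0.5,-0.55,0,0,0,-0.123],[100,0.5,-0.55,0,0,0,-0.123],[100,0.5,-0.55,0,0,0,-0.123],[100,0.5,-0.55,0,0,0,-0.123],[100,0.5,-0.55,0,0,0,-0.123],[100,0.5,-0.55,0,0,0,-0.123]],
])

```text
time_s: 2.4
tcp_pos: [0.3379, 0.4273, 0.2305]
ee_rot: [[-0.228, -0.974, 0.002], [-0.974, 0.228, 0.001], [-0.002, -0.002, -1.0]]
wrist_force: [-0.3, 0.2, 0.3]
gripper_width: 0.999
```

>>> apply_moves([
  [[100,0.45,-0.52,0,0,0,-0.12],[100,0.45,-0.52,0,0,0,-0.12],[100,0.45,-0.52,0,0,0,-0.12],[100,0.45,-0.52,0,0,0,-0.12],[100,0.45,-0.52,0,0,0,-0.12],[100,0.45,-0.52,0,0,0,-0.12],[100,0.45,-0.52,0,0,0,-0.12],[100,0.45,-0.52,0,0,0,-0.12],[100,0,0,0,0,0,0]],
])

```text
time_s: 3.15
tcp_pos: [0.4335, 0.3156, 0.2321]
ee_rot: [[-0.945, -0.328, 0.005], [-0.328, 0.945, 0.0], [-0.004, -0.001, -1.0]]
wrist_force: [-0.1, -0.5, 0.3]
gripper_width: 0.996
```

>>> apply_moves([
  [[100,-0.2,0.3,-0.2,0,0,0.04],[100,0,0,0,0,0,0],[100,0,0,-0.8,0,0,0],[100,0,0,-0.9,0,0,0],[100,0,0,-0.9,0,0,0],[100,0,0,-0.9,0,0,0]],
])

```text
time_s: 3.65
tcp_pos: [0.4289, 0.3298, 0.1426]
ee_rot: [[-0.923, -0.384, 0.015], [-0.383, 0.923, 0.013], [-0.019, 0.006, -1.0]]
wrist_force: [-0.3, -0.3, -0.2]
gripper_width: 0.998
```

Run:
```python
from fit import *
p=capture('scene'); save(p,'s1')
cv2.imwrite('pics/s1c.png',cv2.resize(p['pixels'][210:370,150:350,::-1],None,fx=3.5,fy=3.5,interpolation=cv2.INTER_CUBIC))
```

```text
(no output)
```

View pics/s1c.png

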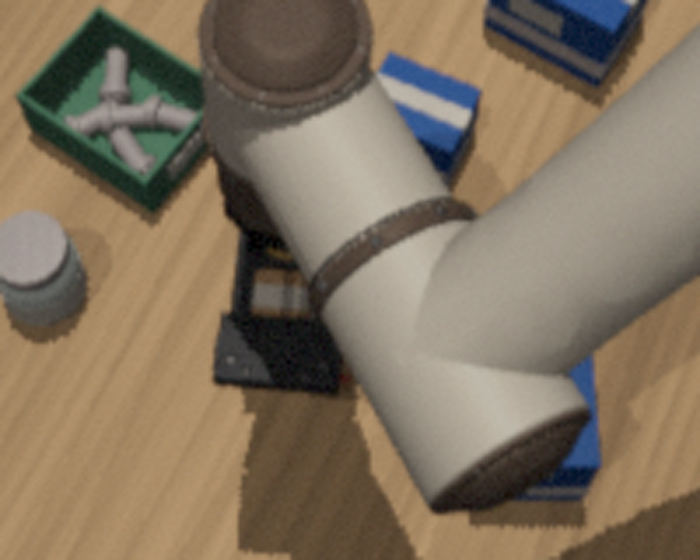

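>>> apply_moves([
  [[100,0,-0.26,0,-0.013,0.015,-0.015],[100,0,0,0,0,0,0]],
])

```text
time_s: 3.87
tcp_pos: [0.4246, 0.3211, 0.1362]
ee_rot: [[-0.928, -0.372, -0.011], [-0.372, 0.928, -0.012], [0.015, -0.007, -1.0]]
wrist_force: [1.1, -0.3, 0.6]
gripper_width: 0.998
```

>>> apply_moves([
  [[100,0.12,0.05,-0.5,0.006,-0.006,0],[100,0,0,-0.6,0,0,0],[100,0,0,-0.6,0,0,0],[100,0,0,-0.2,0,0,0],[100,0,0,0,0,0,0]],
])

```text
time_s: 4.28
tcp_pos: [0.4309, 0.3279, 0.095]
ee_rot: [[-0.926, -0.378, 0.005], [-0.378, 0.926, 0.004], [-0.006, 0.002, -1.0]]
wrist_force: [-0.2, -0.3, 0.5]
gripper_width: 1.001
```

>>> apply_moves([
  [[100,-0.08,-0.15,-0.35,0,0,0],[100,0,0,0,0,0,0],[50,0,0,0,0,0,0],[40,0,0,0,0,0,0],[30,0,0,0,0,0,0],[30,0,0,0,0,0,0],[30,0,0,0,0,0,0],[30,0,0,0,0,0,0]],
])

```text
time_s: 4.95
tcp_pos: [0.4308, 0.3261, 0.0909]
ee_rot: [[-0.925, -0.38, 0.011], [-0.38, 0.925, 0.01], [-0.014, 0.005, -1.0]]
wrist_force: [0.3, -0.7, -2.1]
gripper_width: 0.692
```

>>> apply_moves([
  [[0,0,0,0.3,0,0,0],[0,0,0,0.6,0,0,0],[0,0,0,0.9,0,0,0],[0,0,0,0.9,0,0,0],[0,0,-0.2,0.9,0,0,0],[0,0,-0.4,0.9,0,0,0],[0,0,-0.6,0.5,0,0,0],[0,0,-0.8,0.2,0,0,0],[0,0,-0.8,0,0,0,-0.02],[0,0,-0.8,0,0,0,-0.02],[0,0,-0.8,0,0,0,-0.02],[0,0,-0.8,0,0,0,-0.02]],
])

```text
time_s: 5.95
tcp_pos: [0.4201, 0.1875, 0.2178]
ee_rot: [[-0.954, -0.301, -0.013], [-0.301, 0.954, -0.002], [0.013, 0.002, -1.0]]
wrist_force: [-0.6, 0.7, -5.1]
gripper_width: 0.687
```

>>> apply_moves([
  [[0,0.12,-0.85,0,0,0,-0.008],[0,0.12,-0.85,0,0,0,-0.008],[0,0.12,-0.85,0,0,0,-0.008],[0,0.12,-0.85,0,0,0,-0.008],[0,0.12,-0.85,0,0,0,-0.008],[0,0.12,-0.85,0,0,0,-0.008],[0,0.12,-0.85,0,0,0,-0.008],[0,0.12,-0.85,0,0,0,-0.008],[0,0.12,-0.85,0,0,0,-0.008],[0,0.12,-0.85,0,0,0,-0.008],[0,0.12,-0.7,0,0,0,-0.008],[0,0.12,-0.4,0,0,0,-0.008]],
])

```text
time_s: 6.95
tcp_pos: [0.4417, -0.0674, 0.2104]
ee_rot: [[-0.98, -0.197, -0.04], [-0.197, 0.98, 0.003], [0.038, 0.011, -0.999]]
wrist_force: [-0.3, -0.3, -4.4]
gripper_width: 0.685
```

>>> apply_moves([
  [[0,0.2,-0.7,0,0,-0.02,0.005],[0,0.2,-0.8,0,0,-0.01,0],[0,0.2,-0.8,0,0,-0.01,0],[0,0.2,-0.8,0,0,0,0],[0,0.2,-0.8,0,0,0,0],[0,0.2,-0.8,0,0,0,0],[0,0.15,-0.7,0,0,0,0],[0,0.1,-0.4,0,0,0,0],[0,0,0,0,0,0,0],[0,0,0,0,0,0,0]],
])

```text
time_s: 7.78
tcp_pos: [0.4693, -0.2185, 0.2026]
ee_rot: [[-0.981, -0.193, -0.019], [-0.193, 0.981, 0.014], [0.016, 0.017, -1.0]]
wrist_force: [0.6, -0.8, -5.4]
gripper_width: 0.689
```

>>> apply_moves([
  [[0,0.25,0,-0.3,-0.012,-0.015,0.015],[0,0,0,-0.6,0,0,0],[0,0,0,-0.8,0,0,0],[0,0,0,-0.8,0,0,0],[0,0,0,-0.6,0,0,0],[0,0,0,-0.3,0,0,0],[0,0,0,0,0,0,0]],
])

```text
time_s: 8.37
tcp_pos: [0.4735, -0.2122, 0.1151]
ee_rot: [[-0.977, -0.212, -0.003], [-0.212, 0.977, 0.005], [0.002, 0.005, -1.0]]
wrist_force: [-0.4, -0.8, -4.5]
gripper_width: 0.692
```

>>> apply_moves([
  [[0,0.12,-0.24,-0.3,0,0,0],[0,0,0,-0.3,0,0,0],[0,0,0,-0.1,0,0,0],[0,0,0,0,0,0,0]],
])

```text
time_s: 8.7
tcp_pos: [0.4786, -0.2179, 0.0984]
ee_rot: [[-0.977, -0.215, 0.0], [-0.215, 0.977, 0.004], [-0.001, 0.004, -1.0]]
wrist_force: [0.2, 0.5, -4.6]
gripper_width: 0.692
```

>>> apply_moves([
  [[0,-0.04,0,-0.2,0,0,0],[0,0,0,-0.1,0,0,0],[0,0,0,0,0,0,0],[0,0,0,0,0,0,0]],
])

```text
time_s: 9.03
tcp_pos: [0.4785, -0.2184, 0.0914]
ee_rot: [[-0.977, -0.214, 0.003], [-0.214, 0.977, 0.003], [-0.004, 0.002, -1.0]]
wrist_force: [0.8, -0.0, -4.2]
gripper_width: 0.688
```

>>> apply_moves([
  [[0,0,0,-0.08,0,0,0],[0,0,0,-0.05,0,0,0],[0,0,0,0,0,0,0]],
])

```text
time_s: 9.28
tcp_pos: [0.4788, -0.219, 0.0914]
ee_rot: [[-0.976, -0.216, 0.004], [-0.216, 0.976, 0.002], [-0.005, 0.001, -1.0]]
wrist_force: [-0.9, -0.2, -5.2]
gripper_width: 0.683
```

>>> apply_moves([
  [[0,0,0,-0.15,0,0,0],[0,0,0,-0.1,0,0,0]],
])

```text
time_s: 9.45
tcp_pos: [0.4799, -0.2206, 0.09]
ee_rot: [[-0.976, -0.219, 0.007], [-0.219, 0.976, -0.002], [-0.006, -0.004, -1.0]]
wrist_force: [-6.1, 4.5, 15.3]
gripper_width: 0.692
```

Touched the bench, so I'll release and rise straight up.

>>> apply_moves([
  [[0,0,0,0.03,0,0,0],[72,0,0,0,0,0,0],[90,0,0,0,0,0,0],[90,0,0,0,0,0,0],[90,0,0,0,0,0,0]],
])

```text
time_s: 9.87
tcp_pos: [0.4835, -0.2216, 0.0935]
ee_rot: [[-0.975, -0.221, 0.016], [-0.221, 0.975, -0.005], [-0.014, -0.009, -1.0]]
wrist_force: [-0.4, 0.6, 0.9]
gripper_width: 0.855
```

>>> apply_moves([
  [[90,-0.05,0.05,0.3,0,0,0],[90,0,0,0.7,0,0,0],[90,0,0,0.9,0,0,0],[90,0,0,0.9,0,0,0],[90,-0.4,0,0.8,0,0,0],[20,-0.7,-0.1,0.2,0.02,-0.1,0],[20,-0.7,-0.1,0,0.02,-0.11,0],[20,-0.7,-0.1,0,0.02,-0.11,0],[20,-0.7,-0.1,0,0.02,-0.11,0],[20,-0.7,-0.1,0,0.02,-0.11,0],[20,0,0,0,0.02,-0.11,0],[20,0,0,0,0,0,0]],
])

```text
time_s: 10.87
tcp_pos: [0.3888, -0.2301, 0.1974]
ee_rot: [[-0.779, -0.214, 0.589], [-0.195, 0.976, 0.096], [-0.596, -0.04, -0.802]]
wrist_force: [0.4, -0.6, 0.9]
gripper_width: 0.452
```

Run:
```python
from fit import *
s=sense(); print(s['joints'],s['tcp_pos'])
for n in ['scene','top']:
    p=capture(n); save(p,n+'2'); X=cloud(p)
    m=(abs(X[...,2]-.112)<.006)&(np.hypot(X[...,0]-.474,X[...,1]+.219)<.07);Q=X[m];print(n,len(Q),rect(Q))
```

```text
[-28.317   -1.2658 -30.0799 -37.4737 -36.7696 -22.8906] [ 0.3888 -0.2301  0.1974]
scene 428 (array([ 475.5993, -222.3641]), 80.52488708496094, 64.25640869140625, 12.31521224975586)
top 699 (array([ 477.7802, -221.4679]), 80.30123901367188, 61.14487075805664, 13.936981201171875)
```

View pics/scene2.png

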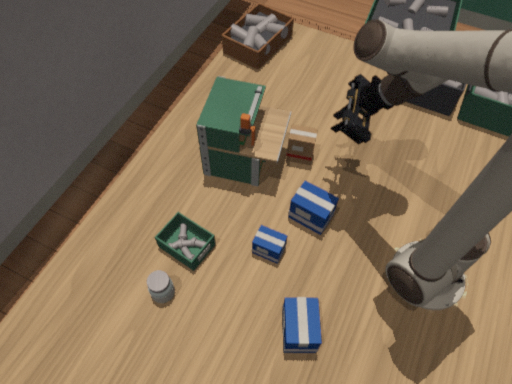

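View pics/top2.png

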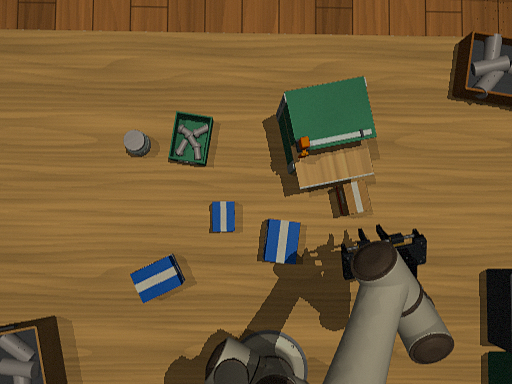

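>>> apply_moves([
  [[20,0,-0.1,-0.3,0.02,-0.07,0.04],[20,0,-0.1,-0.7,0.01,-0.06,0],[20,0,-0.05,-0.8,0,0,0],[20,0,0,-0.8,0,0,0],[20,0,0,-0.8,0,0,0],[20,0,0,-0.8,0,0,0],[20,0,0,-0.7,0,0,0],[20,0,0,-0.3,0,0,0],[20,0,0,0,0,0,0]],
])

```text
time_s: 11.72
tcp_pos: [0.3966, -0.2347, 0.0675]
ee_rot: [[-0.712, -0.276, 0.645], [-0.238, 0.96, 0.148], [-0.66, -0.049, -0.749]]
wrist_force: [0.5, -0.2, 0.7]
gripper_width: 0.2
```

```bash
cat > want.py <<'E'
import sys
from h import *
from scipy.spatial.transform import Rotation as Ro
np.set_printoptions(precision=3,suppress=True)
a=np.radians(12); EX=np.array([np.cos(a),np.sin(a),0]);EY=np.array([-np.sin(a),np.cos(a),0]);O=np.array([.515,-.162,0])
x,y,z,tilt=map(float,sys.argv[1:5]); yaw=float(sys.argv[5]) if len(sys.argv)>5 else 12.
s=sense(); T=np.array(s['tcp_pos']); R=np.array(s['ee_rot'])
b=np.radians(yaw); ex=np.array([np.cos(b),np.sin(b),0]);ey=np.array([-np.sin(b),np.cos(b),0])
t=np.radians(tilt); zt=np.sin(t)*ex+np.array([0,0,-np.cos(t)]); yt=ey if R[:,1]@ey>0 else -ey
Rt=np.stack([np.cross(yt,zt),yt,zt],1)
r=T-O; print('t',s['time_s'],'now rack mm',np.array([r@EX,r@EY,r[2]])*1000,'w',s['gripper_width'],'F rack',np.array([s['wrist_force']@EX,s['wrist_force']@EY,s['wrist_force'][2]]))
print('shift units',(O+EX*x/1000+EY*y/1000+[0,0,z/1000]-T)/.025,'rotvec',Ro.from_matrix(Rt@R.T).as_rotvec(), 'j',s['joints'])
E
python3 want.py -115 -50 47 45
```

```text
t 11.7167 now rack mm [-130.929  -46.531   67.543] w 0.1998679365143161 F rack [ 0.478 -0.351  0.729]
shift units [ 0.652 -0.003 -0.822] rotvec [ 0.063 -0.049 -0.069] j [-43.342  16.772 -30.721 -66.879 -36.752  24.412]
```

>>> apply_moves([
  [[20,0.1,0,-0.4,0.03,-0.025,-0.035],[20,0.2,0,-0.3,0.03,-0.025,-0.035],[20,0.1,0,0,0,0,0],[20,0,0,0,0,0,0]],
])

```text
time_s: 12.05
tcp_pos: [0.4096, -0.2337, 0.0491]
ee_rot: [[-0.693, -0.219, 0.687], [-0.157, 0.976, 0.154], [-0.704, -0.001, -0.71]]
wrist_force: [0.2, 0.2, -0.1]
gripper_width: 0.202
```

```bash
python3 want.py -115 -50 47 45
```

```text
t 12.05 now rack mm [-118.044  -48.208   49.124] w 0.2021433063963141 F rack [ 0.275  0.139 -0.08 ]
shift units [ 0.134 -0.045 -0.085] rotvec [ 0.002 -0.004 -0.012] j [-47.013  21.09  -30.554 -75.122 -38.936  31.687]
```

>>> apply_moves([
  [[20,0.3,0.05,-0.05,0,0,0],[20,0.3,0.06,0,0,0,0],[20,0.3,0.06,0,0,0,0],[20,0.3,0.06,0,0,0,0],[20,0.3,0.06,0,0,0,0],[20,0.3,0.06,0,0,0,0]],
])

```text
time_s: 12.55
tcp_pos: [0.4581, -0.2234, 0.0498]
ee_rot: [[-0.693, -0.228, 0.684], [-0.168, 0.974, 0.154], [-0.701, -0.008, -0.713]]
wrist_force: [-0.9, 0.0, -1.4]
gripper_width: 0.2
```

```bash
python3 want.py -10 -49 48 45;python3 - <<'E'
from fit import *
p=capture('scene'); save(p,'s3')
cv2.imwrite('pics/s3c.png',cv2.resize(p['pixels'][80:250,190:390,::-1],None,fx=3.5,fy=3.5,interpolation=cv2.INTER_CUBIC))
E
```

```text
t 12.55 now rack mm [-68.419 -48.22   49.847] w 0.2000610544326958 F rack [-0.84   0.205 -1.36 ]
shift units [ 2.292  0.455 -0.074] rotvec [ 0.01  -0.007 -0.02 ] j [-40.53   22.063 -27.473 -75.636 -35.414  26.886]
```

View pics/s3c.png

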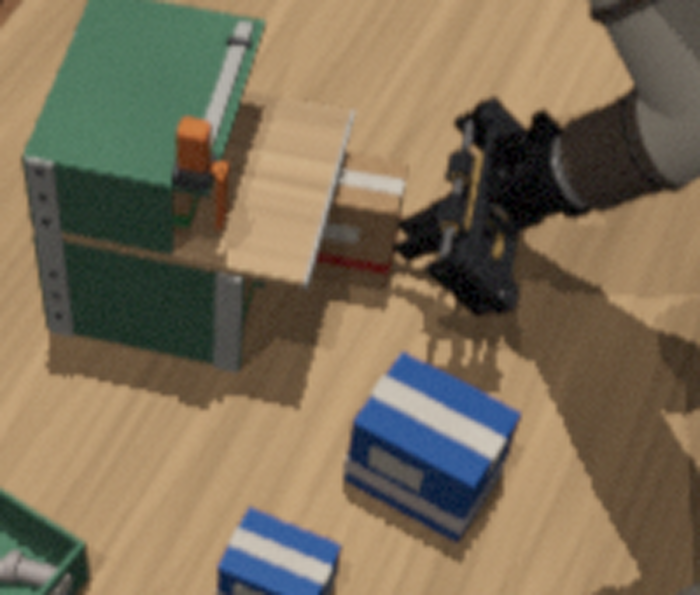

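The crop shows the fingers (405,235) squarely against the carton's front face. The carton is upright and sliding under the shelf board, so I'll keep pushing.

>>> apply_moves([
  [[20,0.28,0.06,-0.02,0.005,-0.003,-0.01],[20,0.28,0.06,0,0,0,0],[20,0.28,0.06,0,0,0,0],[20,0.25,0.05,0,0,0,0],[20,0.2,0.04,0,0,0,0],[20,0.1,0.02,0,0,0,0]],
])

```text
time_s: 13.1
tcp_pos: [0.4978, -0.2149, 0.0502]
ee_rot: [[-0.691, -0.219, 0.689], [-0.158, 0.976, 0.151], [-0.705, -0.004, -0.709]]
wrist_force: [-3.1, -0.5, 1.0]
gripper_width: 0.197
```

```bash
python3 want.py -10 -49 48 45
```

```text
t 13.1 now rack mm [-27.776 -48.131  50.22 ] w 0.1974875421497471 F rack [-3.143  0.199  1.046]
shift units [ 0.703  0.114 -0.089] rotvec [ 0.004 -0.002 -0.011] j [-36.219  23.285 -24.802 -76.561 -32.966  23.237]
```

>>> apply_moves([
  [[20,0.15,0.03,-0.02,0,0,0],[20,0.15,0.03,0,0,0,0],[20,0.15,0.03,0,0,0,0]],
])

```text
time_s: 13.35
tcp_pos: [0.5099, -0.2125, 0.0498]
ee_rot: [[-0.691, -0.219, 0.689], [-0.158, 0.976, 0.152], [-0.705, -0.004, -0.709]]
wrist_force: [-3.6, -0.0, 1.0]
gripper_width: 0.197
```

```bash
python3 want.py -10 -49 48 45
```

```text
t 13.35 now rack mm [-15.497 -48.284  49.806] w 0.19674554474424158 F rack [-3.49   0.733  1.038]
shift units [ 0.221  0.018 -0.072] rotvec [ 0.004 -0.002 -0.011] j [-34.895  23.743 -23.878 -76.507 -32.216  22.007]
```

>>> apply_moves([
  [[20,0.1,0.02,0,0,0,0],[20,0.1,0.02,0,0,0,0]],
])

```text
time_s: 13.52
tcp_pos: [0.5155, -0.2113, 0.0498]
ee_rot: [[-0.691, -0.218, 0.689], [-0.157, 0.976, 0.152], [-0.705, -0.004, -0.709]]
wrist_force: [-3.5, -1.4, 1.4]
gripper_width: 0.203
```

>>> apply_moves([
  [[20,0.1,0.02,0,0,0,0],[20,0.1,0.02,0,0,0,0]],
])

```text
time_s: 13.68
tcp_pos: [0.5207, -0.2102, 0.0498]
ee_rot: [[-0.691, -0.218, 0.689], [-0.157, 0.976, 0.152], [-0.705, -0.004, -0.709]]
wrist_force: [-3.5, -0.5, 1.7]
gripper_width: 0.201
```

```bash
python3 want.py -10 -49 48 45
```

```text
t 13.6833 now rack mm [ -4.463 -48.362  49.769] w 0.20143278091087372 F rack [-3.528  0.257  1.687]
shift units [-0.211 -0.071 -0.071] rotvec [ 0.004 -0.002 -0.011] j [-33.686  24.119 -23.026 -76.319 -31.531  20.724]
```

>>> apply_moves([
  [[20,0.08,0.02,0,0,0,0]],
])

```text
time_s: 13.77
tcp_pos: [0.5228, -0.2097, 0.0498]
ee_rot: [[-0.691, -0.218, 0.689], [-0.157, 0.976, 0.152], [-0.705, -0.004, -0.709]]
wrist_force: [-8.4, -1.6, 4.9]
gripper_width: 0.203
```

>>> apply_moves([
  [[20,0.08,0.02,0,0,0,0]],
])

```text
time_s: 13.85
tcp_pos: [0.5233, -0.2094, 0.0494]
ee_rot: [[-0.693, -0.219, 0.687], [-0.159, 0.976, 0.151], [-0.703, -0.004, -0.711]]
wrist_force: [-19.1, -4.3, 13.5]
gripper_width: 0.2
```

>>> apply_moves([
  [[20,0.08,0.02,0,0,0,0]],
])

```text
time_s: 13.93
tcp_pos: [0.5232, -0.2095, 0.0491]
ee_rot: [[-0.694, -0.22, 0.685], [-0.16, 0.976, 0.15], [-0.702, -0.006, -0.713]]
wrist_force: [-17.1, -5.0, 12.2]
gripper_width: 0.202
```

```bash
python3 want.py -10 -49 48 45
```

```text
t 13.9333 now rack mm [ -1.817 -48.132  49.087] w 0.20233595890336165 F rack [-17.805  -1.304  12.189]
shift units [-0.313 -0.102 -0.043] rotvec [ 0.007 -0.006 -0.012] j [-33.086  24.187 -22.807 -75.84  -31.041  19.949]
```

>>> apply_moves([
  [[20,-0.06,-0.02,0,0,0,0],[20,-0.3,-0.06,0,0,0,0],[20,-0.7,-0.15,0.1,0,0,0],[20,-0.8,-0.17,0.3,0,0,0],[20,-0.8,-0.17,0.8,0,0,0],[20,-0.8,0.1,0.8,0,0,0],[20,-0.5,0.4,0.9,0,0,0],[20,-0.2,0.5,0.9,0,0,0],[20,0,0.5,0.8,0,0,0]],
])

```text
time_s: 14.68
tcp_pos: [0.4163, -0.1874, 0.1639]
ee_rot: [[-0.698, -0.212, 0.684], [-0.147, 0.977, 0.153], [-0.701, 0.006, -0.713]]
wrist_force: [0.7, 0.5, -0.6]
gripper_width: 0.198
```

```bash
python3 want.py -90 -48 150 0
python3 - <<'E'
from fit import *
a=np.radians(12); EX=np.array([np.cos(a),np.sin(a),0]);EY=np.array([-np.sin(a),np.cos(a),0]);O=np.array([.515,-.162,0])
for n in ['scene','top']:
    p=capture(n); save(p,n+'4'); X=cloud(p); r=X-O; rx,ry,rz=r@EX*1e3,r@EY*1e3,X[...,2]*1e3
    m=(rx>-30)&(rx<60)&(ry>-90)&(ry<-8)&(rz>12)&(rz<115)
    print(n,m.sum(), [ (b,np.median(rx[m&(rz>b)&(rz<b+15)]).round(1),(m&(rz>b)&(rz<b+15)).sum()) for b in range(12,115,15)], np.nanpercentile(ry[m],[2,98]) if m.sum() else '')
    if n=='scene': cv2.imwrite('pics/s4c.png',cv2.resize(p['pixels'][80:250,190:390,::-1],None,fx=3.5,fy=3.5,interpolation=cv2.INTER_CUBIC))
E
```

```text
t 14.6833 now rack mm [-101.856   -4.269  163.878] w 0.19785512513534237 F rack [ 0.751  0.397 -0.617]
shift units [ 0.828 -1.612 -0.555] rotvec [-0.168  0.758 -0.002] j [-31.947   2.967 -31.078 -57.684 -35.566  -3.313]
scene 17 [(12, np.float64(7.8), np.int64(8)), (27, np.float64(7.6), np.int64(8)), (42, np.float64(7.1), np.int64(1)), (57, np.float64(nan), np.int64(0)), (72, np.float64(nan), np.int64(0)), (87, np.float64(nan), np.int64(0)), (102, np.float64(nan), np.int64(0))] [-79.3383 -19.3027]
top 0 [(12, np.float64(nan), np.int64(0)), (27, np.float64(nan), np.int64(0)), (42, np.float64(nan), np.int64(0)), (57, np.float64(nan), np.int64(0)), (72, np.float64(nan), np.int64(0)), (87, np.float64(nan), np.int64(0)), (102, np.float64(nan), np.int64(0))]
  return _methods._mean(a, axis=axis, dtype=dtype,
  ret = ret.dtype.type(ret / rcount)
```

View pics/s4c.png

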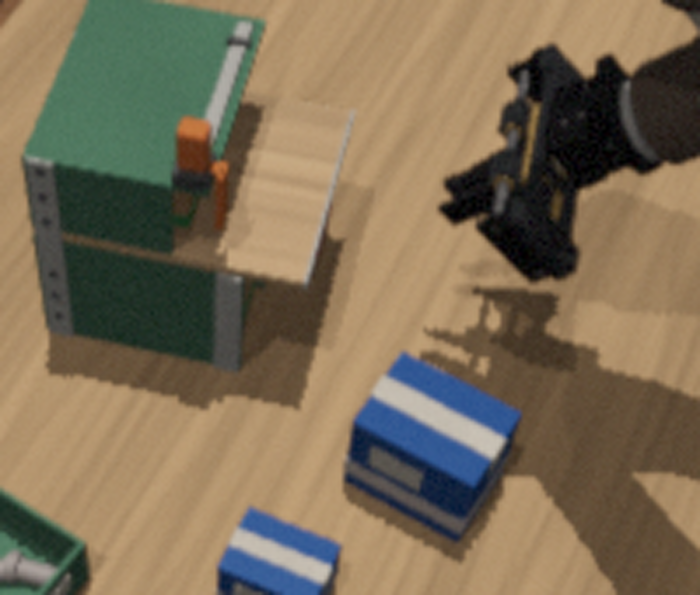

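The crop shows the tall carton fully inside the lower lane, with nothing sticking out past the shelf edge at (330,200). Depth puts its front face at rack x of about 8 mm, which matches the hard stop I felt. Next is the short carton.

```bash
cat > wantw.py <<'E'
import subprocess,sys,numpy as np
a=np.radians(12);x,y,z,tilt,yaw=map(float,sys.argv[1:6])
dx,dy=x-515,y+162
subprocess.run(['python3','want.py',str(dx*np.cos(a)+dy*np.sin(a)),str(-dx*np.sin(a)+dy*np.cos(a)),str(z),str(tilt),str(yaw)])
E
python3 wantw.py 423.5 127.2 200 0 0.9
```

```text
t 14.7833 now rack mm [-99.943  -3.498 166.671] w 0.20048750022195921 F rack [ 0.792  0.321 -0.492]
shift units [ 0.221 12.536  1.333] rotvec [-0.092  0.778 -0.193] j [-31.766   2.725 -30.972 -57.786 -35.578  -3.073]
```

>>> apply_moves([
  [[60,0,0.3,0.5,-0.01,0.06,-0.015],[90,0,0.6,0.5,-0.01,0.08,-0.02],[100,0,0.9,0.3,-0.01,0.08,-0.02],[100,0,0.9,0.2,-0.01,0.08,-0.02],[100,0,0.9,0,-0.01,0.08,-0.02],[100,0,0.9,0,-0.01,0.08,-0.02],[100,0,0.9,0,-0.01,0.08,-0.02],[100,0,0.9,0,-0.01,0.08,-0.02],[100,0,0.9,0,-0.01,0.07,-0.02],[100,0,0.9,0,0,0.06,-0.02],[100,0,0.9,0,0,0,0],[100,0,0.7,0,0,0,0]],
])

```text
time_s: 15.78
tcp_pos: [0.404, -0.0087, 0.1711]
ee_rot: [[-0.972, -0.067, 0.225], [-0.055, 0.997, 0.06], [-0.229, 0.046, -0.972]]
wrist_force: [-0.1, 0.5, 0.3]
gripper_width: 0.97
```

```bash
python3 wantw.py 423.5 127.2 130 0 0.9
```

```text
t 15.7833 now rack mm [-76.695 173.065 171.126] w 0.9703216913166982 F rack [-0.026  0.555  0.265]
shift units [ 0.78   5.434 -1.645] rotvec [-0.056  0.229 -0.046] j [  23.653   -3.242  -43.119    3.363  -36.83  -112.574]
```

>>> apply_moves([
  [[100,0.1,0.8,0,-0.014,0.06,-0.01],[100,0.1,0.8,0,-0.014,0.06,-0.01],[100,0.1,0.8,0,-0.014,0.06,-0.01],[100,0.1,0.8,-0.1,-0.014,0.05,-0.01],[100,0.1,0.8,-0.2,0,0,0],[100,0.1,0.7,-0.3,0,0,0],[100,0.1,0.4,-0.4,0,0,0],[100,0,0.1,-0.2,0,0,0],[100,0,0,0,0,0,0]],
])

```text
time_s: 16.53
tcp_pos: [0.4186, 0.132, 0.1317]
ee_rot: [[-0.999, -0.025, -0.034], [-0.025, 1.0, -0.002], [0.034, -0.001, -0.999]]
wrist_force: [-0.5, -1.0, 0.3]
gripper_width: 0.998
```

```bash
python3 wantw.py 423.5 127.2 100 0 0.9
```

```text
t 16.5333 now rack mm [-33.176 307.584 131.704] w 0.9978581465750039 F rack [-0.665 -0.884  0.32 ]
shift units [ 0.196 -0.191 -1.268] rotvec [ 0.001 -0.034 -0.009] j [  38.026   11.057  -30.894   -1.471  -49.645 -125.644]
```

>>> apply_moves([
  [[100,0.15,-0.16,-0.2,0,-0.03,-0.008],[100,0,0,0,0,0,0],[100,0,0,-0.3,0,0,0],[100,0,0,-0.3,0,0,0],[100,0,0,0,0,0,0]],
])

```text
time_s: 16.95
tcp_pos: [0.4215, 0.1256, 0.1098]
ee_rot: [[-1.0, -0.014, -0.008], [-0.014, 1.0, -0.002], [0.008, -0.002, -1.0]]
wrist_force: [-0.1, 0.7, 0.6]
gripper_width: 1.002
```

```bash
python3 wantw.py 423.5 127.2 48 0 0.9
```

```text
t 16.95 now rack mm [-31.7   300.771 109.818] w 1.0015021196592957 F rack [0.02  0.741 0.551]
shift units [ 0.082  0.064 -2.473] rotvec [ 0.002 -0.008  0.001] j [  37.761   12.296  -33.767   -0.277  -44.381 -126.739]
```

>>> apply_moves([
  [[100,0.06,0.05,-0.5,0,-0.006,0],[100,0,0,-0.7,0,0,0],[100,0,0,-0.7,0,0,0],[100,0,0,-0.35,0,0,0],[100,0,0,0,0,0,0],[100,0,0,0,0,0,0]],
])

```text
time_s: 17.45
tcp_pos: [0.4243, 0.1264, 0.0527]
ee_rot: [[-1.0, -0.013, -0.0], [-0.013, 1.0, 0.0], [0.0, 0.0, -1.0]]
wrist_force: [0.5, 0.3, 0.2]
gripper_width: 1.001
```

```bash
python3 wantw.py 423.5 127.2 48 0 0.9
```

```text
t 17.45 now rack mm [-28.759 300.96   52.666] w 1.0014653998919363 F rack [0.595 0.229 0.174]
shift units [-0.032  0.032 -0.187] rotvec [-0.    -0.     0.003] j [  37.74    17.866  -37.511   -0.018  -34.627 -126.975]
```

>>> apply_moves([
  [[100,0,0,-0.1,0,0,0],[50,0,0,0,0,0,0],[40,0,0,0,0,0,0],[0,0,0,0,0,0,0],[0,0,0,0,0,0,0],[0,0,0,0,0,0,0],[0,0,0,0.3,0,0,0],[0,0,0,0.6,0,0,0],[0,0,0,0.9,0,0,0],[0,0,0,0.9,0,0,0],[0,0,0,0.9,0,0,0],[0,0,0,0.9,0,0,0]],
])

```text
time_s: 18.45
tcp_pos: [0.4163, 0.1219, 0.1626]
ee_rot: [[-1.0, -0.009, -0.019], [-0.008, 1.0, -0.008], [0.019, -0.008, -1.0]]
wrist_force: [0.7, 0.1, -5.0]
gripper_width: 0.688
```

>>> apply_moves([
  [[0,0,-0.2,0.9,0,0,0],[0,0.1,-0.5,0.9,0,0,0.02],[0,0.15,-0.7,0.7,0,0,0.02],[0,0.18,-0.85,0.3,0,0,0.02],[0,0.18,-0.85,0,0,0,0.02],[0,0.18,-0.85,0,0,0,0.02],[0,0.18,-0.85,0,0,0,0.02],[0,0.18,-0.85,0,0,0,0.02]],
])

```text
time_s: 19.12
tcp_pos: [0.4381, -0.0228, 0.2387]
ee_rot: [[-0.987, -0.159, -0.022], [-0.159, 0.987, -0.004], [0.022, -0.001, -1.0]]
wrist_force: [1.0, -0.1, -4.8]
gripper_width: 0.688
```

```bash
python3 want.py -30 -47.5 225 0
```

```text
t 19.1167 now rack mm [-46.31  152.125 238.734] w 0.6884708215370894 F rack [ 0.926 -0.315 -4.808]
shift units [ 2.298 -7.675 -0.549] rotvec [ 0.005 -0.022  0.049] j [ 18.257   3.802 -22.465  -0.186 -65.    -99.013]
```

>>> apply_moves([
  [[0,0.22,-0.85,0,0,-0.01,0.01],[0,0.22,-0.85,0,0,-0.01,0.01],[0,0.22,-0.85,0,0,0,0.01],[0,0.22,-0.85,0,0,0,0.01],[0,0.3,-0.85,0,0,0,0.01],[0,0.4,-0.85,0,0,0,0],[0,0.5,-0.8,0,0,0,0],[0,0.6,-0.5,0,0,0,0],[0,0.5,-0.2,0,0,0,0],[0,0.3,0,0,0,0,0],[0,0,0,0,0,0,0]],
])

```text
time_s: 20.03
tcp_pos: [0.512, -0.1976, 0.2284]
ee_rot: [[-0.979, -0.199, -0.032], [-0.2, 0.98, 0.008], [0.03, 0.014, -0.999]]
wrist_force: [-0.5, 0.2, -5.5]
gripper_width: 0.692
```

```bash
python3 want.py 34 -47.5 205 0
```

```text
t 20.0333 now rack mm [-10.377 -34.195 228.356] w 0.6916028362261628 F rack [-0.477  0.339 -5.504]
shift units [ 1.847 -0.151 -0.934] rotvec [-0.008 -0.032  0.009] j [ -4.354  15.692  -9.109  -0.34  -67.081 -74.   ]
```

>>> apply_moves([
  [[0,0.4,-0.05,0,-0.006,-0.025,0.008],[0,0.5,-0.05,0,0,0,0],[0,0.4,0,0,0,0,0],[0,0.2,0,0,0,0,0],[0,0,0,0,0,0,0],[0,0,0,0,0,0,0]],
])

```text
time_s: 20.53
tcp_pos: [0.5451, -0.1956, 0.225]
ee_rot: [[-0.978, -0.209, -0.019], [-0.209, 0.978, 0.007], [0.017, 0.011, -1.0]]
wrist_force: [-0.3, 0.4, -5.0]
gripper_width: 0.684
```

```bash
python3 want.py 34 -47.5 205 0
```

```text
t 20.5333 now rack mm [ 22.404 -39.13  225.029] w 0.6842833871254306 F rack [-0.249  0.456 -5.013]
shift units [ 0.523 -0.231 -0.801] rotvec [-0.007 -0.019 -0.001] j [ -3.907  18.401  -5.701  -0.369 -67.014 -73.891]
```

>>> apply_moves([
  [[0,0.45,-0.2,-0.2,-0.006,-0.016,0],[0,0,0,-0.2,0,0,0],[0,0,0,-0.2,0,0,0],[0,0,0,0,0,0,0],[0,0,0,0,0,0,0]],
])

```text
time_s: 20.95
tcp_pos: [0.5553, -0.2003, 0.2082]
ee_rot: [[-0.978, -0.209, -0.004], [-0.209, 0.978, 0.002], [0.004, 0.002, -1.0]]
wrist_force: [0.6, 0.7, -4.8]
gripper_width: 0.687
```

```bash
python3 want.py 34 -47.5 196 0
```

```text
t 20.95 now rack mm [ 31.467 -45.808 208.202] w 0.6874796946222256 F rack [ 0.783  0.589 -4.83 ]
shift units [ 0.113 -0.045 -0.488] rotvec [-0.002 -0.004 -0.001] j [ -4.166  19.745  -6.331  -0.086 -64.158 -73.729]
```

>>> apply_moves([
  [[0,0.08,-0.05,-0.2,0,-0.003,0],[0,0,0,-0.1,0,0,0],[0,0,0,0,0,0,0]],
])

```text
time_s: 21.2
tcp_pos: [0.557, -0.2017, 0.2]
ee_rot: [[-0.978, -0.209, -0.001], [-0.209, 0.978, 0.002], [0.001, 0.002, -1.0]]
wrist_force: [-0.3, -0.2, -4.6]
gripper_width: 0.682
```

>>> apply_moves([
  [[0,0,0,-0.15,0,0,0],[0,0,0,0,0,0,0]],
])

```text
time_s: 21.37
tcp_pos: [0.5577, -0.2019, 0.1989]
ee_rot: [[-0.978, -0.21, 0.001], [-0.21, 0.978, 0.0], [-0.001, 0.0, -1.0]]
wrist_force: [0.7, 0.5, -5.3]
gripper_width: 0.685
```

>>> apply_moves([
  [[0,0,0,-0.15,0,0,0],[0,0,0,-0.1,0,0,0]],
])

```text
time_s: 21.53
tcp_pos: [0.5585, -0.2022, 0.1982]
ee_rot: [[-0.977, -0.212, 0.005], [-0.212, 0.977, -0.002], [-0.005, -0.003, -1.0]]
wrist_force: [-3.9, 3.7, 7.3]
gripper_width: 0.689
```

>>> apply_moves([
  [[0,0,0,-0.1,0,0,0]],
])

```text
time_s: 21.62
tcp_pos: [0.5585, -0.2022, 0.1982]
ee_rot: [[-0.977, -0.213, 0.006], [-0.213, 0.977, -0.003], [-0.006, -0.004, -1.0]]
wrist_force: [-3.8, 3.1, 7.1]
gripper_width: 0.686
```

Down on the shelf. Releasing and rising clear of the carton.

>>> apply_moves([
  [[0,0,0,0.03,0,0,0],[75,0,0,0,0,0,0],[85,0,0,0,0,0,0],[85,0,0,0,0,0,0],[85,0,0,0.3,0,0,0],[85,0,0,0.6,0,0,0],[85,0,0,0.8,0,0,0],[85,0,0,0.8,0,0,0],[85,-0.5,-0.1,0.4,0,0,0],[20,-0.8,-0.17,0,0.01,-0.05,0],[20,-0.9,-0.19,0,0.02,-0.1,0],[20,-0.9,-0.19,0,0.02,-0.1,0]],
])

```text
time_s: 22.62
tcp_pos: [0.4884, -0.2203, 0.2797]
ee_rot: [[-0.937, -0.216, 0.273], [-0.213, 0.976, 0.039], [-0.275, -0.022, -0.961]]
wrist_force: [-1.3, -1.4, 0.7]
gripper_width: 0.705
```

>>> apply_moves([
  [[20,-0.7,-0.15,0,0.02,-0.1,0],[20,-0.4,-0.1,0,0.02,-0.1,0],[20,-0.2,0,0,0.02,-0.1,0],[20,0,0,0,0.02,-0.1,0],[20,0,0,0,0.02,-0.1,0],[20,0,0,0,0,0,0]],
])

```text
time_s: 23.12
tcp_pos: [0.4434, -0.2253, 0.2839]
ee_rot: [[-0.673, -0.196, 0.713], [-0.162, 0.98, 0.116], [-0.721, -0.037, -0.691]]
wrist_force: [-1.7, -1.1, 0.5]
gripper_width: 0.258
```

```bash
python3 want.py -40 -47.5 180 45
python3 - <<'E'
from fit import *
a=np.radians(12); EX=np.array([np.cos(a),np.sin(a),0]);EY=np.array([-np.sin(a),np.cos(a),0]);O=np.array([.515,-.162,0])
for n in ['scene','top']:
    p=capture(n); save(p,n+'5'); X=cloud(p); r=X-O; rx,ry,rz=r@EX*1e3,r@EY*1e3,X[...,2]*1e3
    m=(rx>-30)&(rx<85)&(ry>-95)&(ry<0)&(rz>208)&(rz<222)
    Q=np.stack([rx[m],ry[m]],1)/1000; print(n,m.sum(),np.median(rz[m]),rect(Q))
    if n=='scene': cv2.imwrite('pics/s5c.png',cv2.resize(p['pixels'][60:230,190:390,::-1],None,fx=3.5,fy=3.5,interpolation=cv2.INTER_CUBIC))
E
```

```text
t 23.1167 now rack mm [-83.221 -47.03  283.945] w 0.2579230477675946 F rack [-1.886 -0.767  0.498]
shift units [ 1.695  0.341 -4.158] rotvec [0.032 0.028 0.012] j [-28.684  -4.102 -22.146 -42.718 -40.896 -23.808]
scene 471 214.96170940061637 (array([ 31.0971, -48.583 ]), 80.98795318603516, 64.96749877929688, 2.5742123126983643)
top 843 215.50223575814258 (array([ 33.3338, -48.0277]), 80.27407836914062, 60.91127014160156, 0.7314687967300415)
```

View pics/s5c.png

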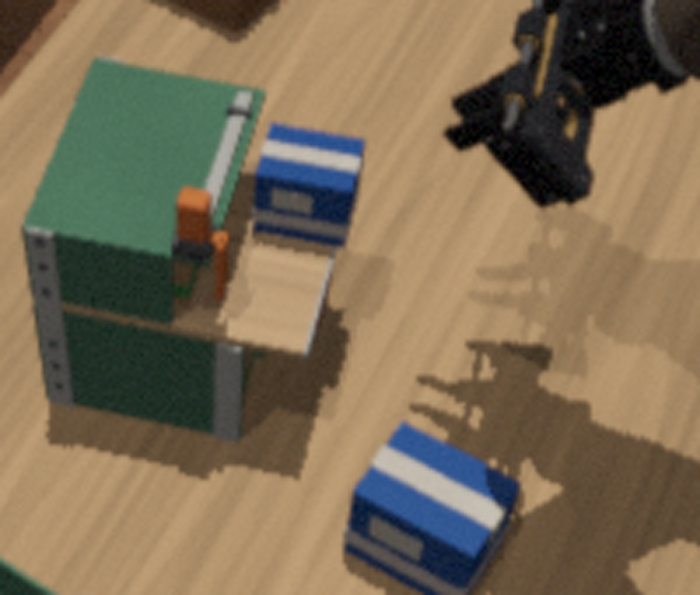

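The short carton stands squarely on the ledge at crop (310,180), with its centre at rack (32,-48) and yaw about 1°. I'll come down behind it and push.

>>> apply_moves([
  [[20,0.3,0.05,-0.4,0.015,0.014,0.006],[20,0.3,0.05,-0.7,0.015,0.014,0.006],[20,0.3,0.05,-0.8,0,0,0],[20,0.3,0.05,-0.8,0,0,0],[20,0.2,0.05,-0.8,0,0,0],[20,0,0,-0.4,0,0,0],[20,0,0,0,0,0,0]],
])

```text
time_s: 23.8
tcp_pos: [0.4854, -0.2196, 0.1887]
ee_rot: [[-0.697, -0.228, 0.679], [-0.178, 0.973, 0.144], [-0.694, -0.02, -0.72]]
wrist_force: [0.3, 0.7, 0.3]
gripper_width: 0.199
```

```bash
python3 want.py -35 -48 180 45
```

```text
t 23.8 now rack mm [-40.958 -50.219 188.697] w 0.19936452778440003 F rack [0.425 0.592 0.264]
shift units [ 0.215  0.136 -0.348] rotvec [ 0.024 -0.013 -0.02 ] j [-27.832   6.98  -22.874 -51.12  -34.828 -11.858]
```

>>> apply_moves([
  [[20,0.05,0.08,-0.3,0.02,-0.01,-0.018],[20,0.2,0.05,0,0,0,0],[20,0.3,0.06,0,0,0,0],[20,0.3,0.06,0,0,0,0],[20,0.3,0.06,0,0,0,0]],
])

```text
time_s: 24.22
tcp_pos: [0.5175, -0.2107, 0.1827]
ee_rot: [[-0.696, -0.22, 0.684], [-0.162, 0.976, 0.149], [-0.699, -0.008, -0.715]]
wrist_force: [-1.2, -0.5, -0.7]
gripper_width: 0.2
```

```bash
python3 want.py 72 -48 180 45
```

```text
t 24.2167 now rack mm [ -7.719 -48.155 182.682] w 0.20015014966036046 F rack [-1.307 -0.252 -0.678]
shift units [ 3.118  0.669 -0.107] rotvec [ 0.01  -0.009 -0.012] j [-24.962   9.357 -21.105 -51.749 -32.603 -13.989]
```

>>> apply_moves([
  [[20,0.3,0.06,-0.05,0.01,-0.008,-0.01],[20,0.3,0.06,0,0,0,0],[20,0.3,0.06,0,0,0,0],[20,0.3,0.06,0,0,0,0],[20,0.3,0.06,0,0,0,0],[20,0.2,0.04,0,0,0,0]],
])

```text
time_s: 24.72
tcp_pos: [0.5649, -0.2005, 0.1827]
ee_rot: [[-0.691, -0.212, 0.691], [-0.151, 0.977, 0.15], [-0.707, -0.001, -0.707]]
wrist_force: [-2.6, -1.2, 0.3]
gripper_width: 0.2
```

```bash
python3 want.py 72 -48 180 45;python3 - <<'E'
from fit import *
p=capture('scene'); save(p,'s6')
cv2.imwrite('pics/s6c.png',cv2.resize(p['pixels'][60:230,190:390,::-1],None,fx=3.5,fy=3.5,interpolation=cv2.INTER_CUBIC))
E
```

```text
t 24.7167 now rack mm [ 40.809 -48.071 182.678] w 0.19961048602575068 F rack [-2.756 -0.68   0.26 ]
shift units [ 1.22   0.262 -0.107] rotvec [ 0.001  0.    -0.005] j [-20.936  12.259 -17.861 -50.871 -29.899 -18.316]
```

View pics/s6c.png

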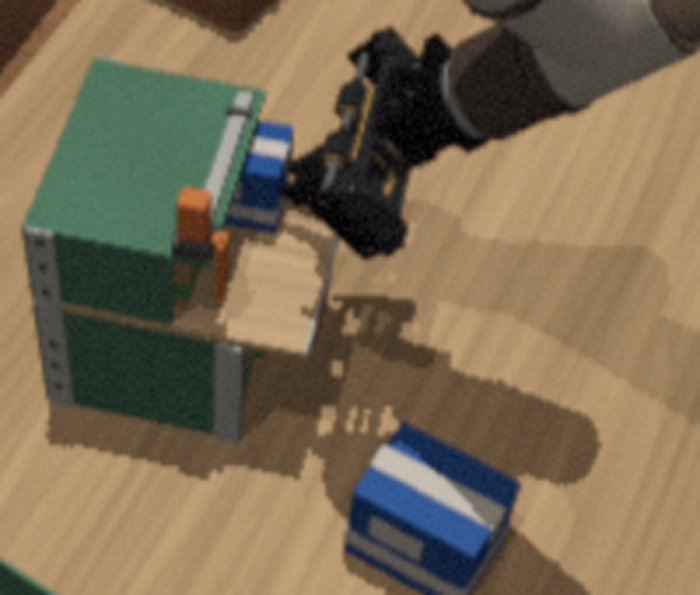

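The carton is sliding in squarely at (265,175). I'll slow down for the last stretch.

>>> apply_moves([
  [[20,0.25,0.05,-0.05,0,0,0],[20,0.25,0.05,0,0,0,0],[20,0.15,0.03,0,0,0,0]],
])

```text
time_s: 25.02
tcp_pos: [0.5832, -0.1972, 0.182]
ee_rot: [[-0.69, -0.212, 0.692], [-0.151, 0.977, 0.149], [-0.708, -0.002, -0.706]]
wrist_force: [-2.0, -0.0, -0.2]
gripper_width: 0.202
```

>>> apply_moves([
  [[20,0.1,0.02,0,0,0,0],[20,0.1,0.02,0,0,0,0]],
])

```text
time_s: 25.18
tcp_pos: [0.5888, -0.1961, 0.1819]
ee_rot: [[-0.69, -0.213, 0.692], [-0.151, 0.977, 0.149], [-0.708, -0.002, -0.706]]
wrist_force: [-4.1, 0.0, 1.0]
gripper_width: 0.2
```

```bash
python3 want.py 72 -48 180 45
```

```text
t 25.1833 now rack mm [ 65.149 -48.662 181.927] w 0.20019666236714218 F rack [-3.983  0.854  1.046]
shift units [ 0.263  0.083 -0.077] rotvec [ 0.001  0.001 -0.005] j [-18.977  13.854 -16.095 -49.77  -28.662 -20.697]
```

>>> apply_moves([
  [[20,0.1,0.02,0,0,0,0],[20,0.1,0.02,0,0,0,0]],
])

```text
time_s: 25.35
tcp_pos: [0.5941, -0.195, 0.1819]
ee_rot: [[-0.69, -0.212, 0.692], [-0.151, 0.977, 0.149], [-0.708, -0.001, -0.707]]
wrist_force: [-3.2, -0.3, 1.3]
gripper_width: 0.2
```

>>> apply_moves([
  [[20,0.08,0.02,0,0,0,0]],
])

```text
time_s: 25.43
tcp_pos: [0.5961, -0.1946, 0.1819]
ee_rot: [[-0.69, -0.212, 0.692], [-0.151, 0.977, 0.149], [-0.708, -0.001, -0.707]]
wrist_force: [-3.4, -0.4, 0.4]
gripper_width: 0.203
```

>>> apply_moves([
  [[20,0.08,0.02,0,0,0,0]],
])

```text
time_s: 25.52
tcp_pos: [0.5971, -0.1942, 0.1815]
ee_rot: [[-0.692, -0.213, 0.69], [-0.152, 0.977, 0.15], [-0.706, -0.001, -0.708]]
wrist_force: [-17.6, -2.6, 9.9]
gripper_width: 0.198
```

```bash
python3 want.py 72 -48 180 45
```

```text
t 25.5167 now rack mm [ 73.599 -48.562 181.516] w 0.1976413574406199 F rack [-17.78    1.139   9.909]
shift units [-0.067  0.009 -0.061] rotvec [ 0.002 -0.001 -0.005] j [-18.202  14.415 -15.481 -49.056 -28.263 -21.88 ]
```

>>> apply_moves([
  [[20,0.08,0.02,0,0,0,0]],
])

```text
time_s: 25.6
tcp_pos: [0.5972, -0.1942, 0.1814]
ee_rot: [[-0.693, -0.214, 0.688], [-0.153, 0.977, 0.15], [-0.705, -0.002, -0.71]]
wrist_force: [-19.9, -2.3, 11.9]
gripper_width: 0.199
```

>>> apply_moves([
  [[20,-0.06,-0.02,0,0,0,0],[20,-0.3,-0.06,0,0,0,0],[20,-0.7,-0.15,0.1,0,0,0],[20,-0.8,-0.17,0.2,0,0,0],[20,-0.8,-0.17,0.5,0,0,0],[20,-0.6,-0.1,0.8,-0.02,0.1,0],[20,-0.3,0,0.9,-0.02,0.1,0],[0,0,0,0.9,-0.02,0.1,0],[0,0,0,0.9,-0.02,0.1,0],[0,0,0,0.8,-0.02,0.1,0],[0,0,0,0.4,-0.02,0.1,0]],
])

```text
time_s: 26.52
tcp_pos: [0.5064, -0.2111, 0.3087]
ee_rot: [[-0.956, -0.2, 0.216], [-0.192, 0.98, 0.056], [-0.223, 0.012, -0.975]]
wrist_force: [0.6, 0.1, -0.3]
gripper_width: 0.027
```

```bash
python3 want.py 95 115 330 0
python3 - <<'E'
from fit import *
a=np.radians(12); EX=np.array([np.cos(a),np.sin(a),0]);EY=np.array([-np.sin(a),np.cos(a),0]);O=np.array([.515,-.162,0])
for n in ['scene','top']:
    p=capture(n); save(p,n+'7'); X=cloud(p); r=X-O; rx,ry,rz=r@EX*1e3,r@EY*1e3,X[...,2]*1e3
    m=(rx>70)&(rx<130)&(ry>-90)&(ry<-8)&(rz>152)&(rz<222)
    print(n,m.sum(),[(b,np.median(rx[m&(rz>b)&(rz<b+15)]).round(1),(m&(rz>b)&(rz<b+15)).sum()) for b in (152,167,182)], np.percentile(ry[m],[2,98]) if m.sum() else '')
    m=(rx>-30)&(rx<60)&(ry>-90)&(ry<-8)&(rz>12)&(rz<115); print('tall front',m.sum(),np.median(rx[m]))
    m=(rz>255)&(rz<295)&(rx>70)&(rx<130)&(ry>60)&(ry<110); print('grip',m.sum(),np.median(rx[m]),np.median(ry[m]),np.percentile(rx[m],[2,98]),np.percentile(ry[m],[2,98]),rz[m].max())
    if n=='scene': cv2.imwrite('pics/s7c.png',cv2.resize(p['pixels'][60:230,190:390,::-1],None,fx=3.5,fy=3.5,interpolation=cv2.INTER_CUBIC))
E
```

```text
t 26.5167 now rack mm [-18.585 -46.215 308.671] w 0.026601686017973875 F rack [ 0.66  -0.015 -0.262]
shift units [3.103 7.252 0.853] rotvec [-0.058  0.218  0.01 ] j [ -8.621   6.814  -7.841  -5.638 -63.574 -67.952]
scene 82 [(152, np.float64(85.6), np.int64(24)), (167, np.float64(83.4), np.int64(27)), (182, np.float64(83.5), np.int64(15))] [-72.1961 -17.3659]
tall front 18 7.7155426606349256
grip 123 92.85578739688327 89.8054345592781 [ 82.8209 104.6508] [74.8826 93.6207] 288.5867281567841
top 49 [(152, np.float64(85.7), np.int64(15)), (167, np.float64(85.8), np.int64(19)), (182, np.float64(85.9), np.int64(14))] [-77.0678 -18.6679]
tall front 0 nan
grip 117 95.76897460622381 85.3792847742939 [ 85.3954 107.6602] [74.2225 93.2382] 292.48839537563697
  return _methods._mean(a, axis=axis, dtype=dtype,
  ret = ret.dtype.type(ret / rcount)
```

View pics/s7c.png

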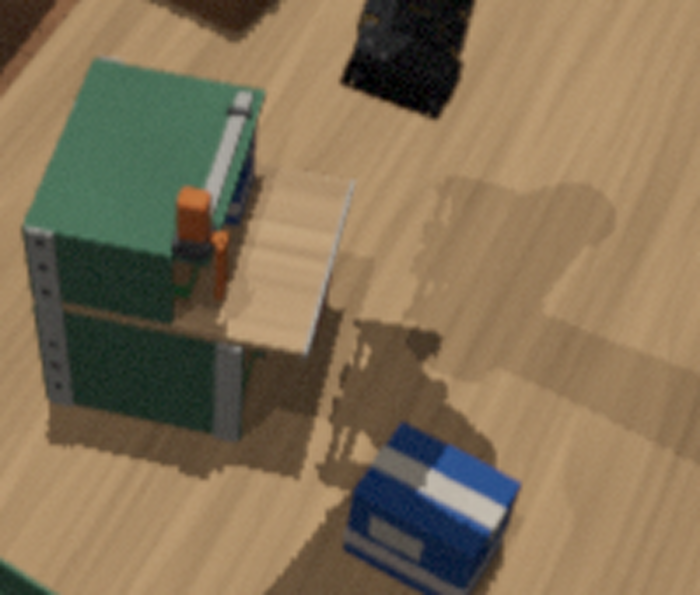

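>>> apply_moves([
  [[0,0.2,0.3,0.7,-0.01,0.04,0],[0,0.3,0.7,0.6,-0.01,0.04,0],[0,0.3,0.8,0.3,-0.01,0.04,0],[0,0.3,0.8,0,-0.01,0.04,0],[0,0.3,0.8,0,-0.01,0.04,0],[0,0.3,0.8,0,0,0,0],[0,0.3,0.8,0,0,0,0],[0,0.3,0.8,0,0,0,0],[0,0.3,0.7,0,0,0,0],[0,0.2,0.4,0,0,0,0],[0,0,0,0,0,0,0]],
])

```text
time_s: 27.53
tcp_pos: [0.5792, -0.0258, 0.3386]
ee_rot: [[-0.98, -0.198, 0.013], [-0.198, 0.98, 0.03], [-0.018, 0.027, -0.999]]
wrist_force: [0.7, -0.3, 0.5]
gripper_width: 0.002
```

```bash
python3 want.py 95 123 300 0
```

```text
t 27.5333 now rack mm [ 91.092 119.92  338.634] w 0.002029578670533759 F rack [ 0.596 -0.402  0.512]
shift units [ 0.127  0.153 -1.545] rotvec [-0.03   0.013  0.01 ] j [ 12.646  14.149   4.978  -1.524 -79.745 -90.951]
```

>>> apply_moves([
  [[0,0.12,0.25,-0.3,-0.028,0.012,0.01],[0,0,0,-0.4,0,0,0],[0,0,0,-0.4,0,0,0],[0,0,0,-0.3,0,0,0],[0,0,0,0,0,0,0]],
])

```text
time_s: 27.95
tcp_pos: [0.5806, -0.0207, 0.2982]
ee_rot: [[-0.978, -0.207, -0.003], [-0.207, 0.978, 0.001], [0.003, 0.001, -1.0]]
wrist_force: [-0.3, -0.5, 0.1]
gripper_width: 0.003
```

```bash
python3 want.py 95 123 268 0
```

```text
t 27.95 now rack mm [ 93.554 124.537 298.196] w 0.0028216002571516277 F rack [-0.406 -0.473  0.083]
shift units [ 0.069 -0.048 -1.208] rotvec [-0.001 -0.003  0.   ] j [ 13.879  15.602   0.792  -0.079 -75.376 -91.885]
```

>>> apply_moves([
  [[0,0.06,0,-0.4,0,0,0],[0,0,0,-0.4,0,0,0],[0,0,0,-0.3,0,0,0],[0,0,0,0,0,0,0],[0,0,0,0,0,0,0]],
])

```text
time_s: 28.37
tcp_pos: [0.5813, -0.0226, 0.2669]
ee_rot: [[-0.979, -0.205, -0.005], [-0.205, 0.979, 0.0], [0.005, 0.001, -1.0]]
wrist_force: [-0.4, 0.0, -0.2]
gripper_width: 0.006
```

```bash
python3 want.py 96 110 268 0
python3 - <<'E'
from fit import *
for n in ['scene','top']:
    p=capture(n); 
    r=(60,230,190,390) if n=='scene' else (70,230,220,400)
    cv2.imwrite(f'pics/{n}8c.png',cv2.resize(p['pixels'][r[0]:r[1],r[2]:r[3],::-1],None,fx=3.4,fy=3.4,interpolation=cv2.INTER_CUBIC))
E
```

```text
t 28.3667 now rack mm [ 93.864 122.555 266.901] w 0.005597489509161266 F rack [-0.4    0.124 -0.203]
shift units [ 0.188 -0.473  0.044] rotvec [-0.    -0.005  0.003] j [ 13.679  16.648  -2.2    -0.073 -71.431 -91.82 ]
```

View pics/scene8c.png

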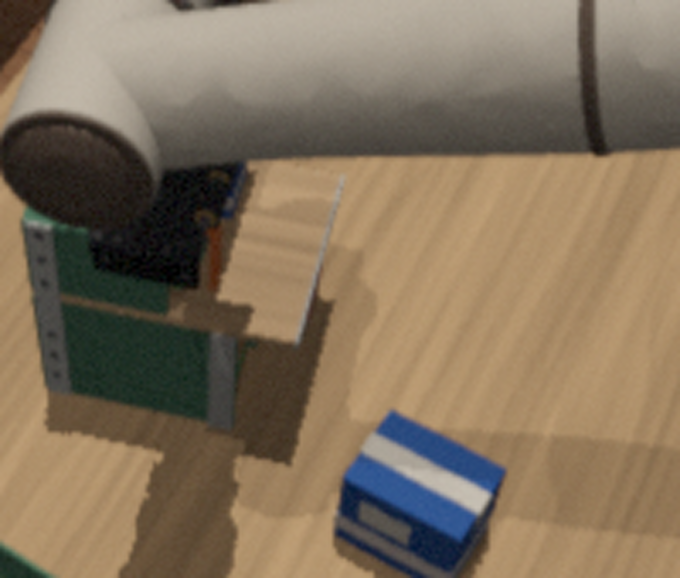

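The gripper hides the grip block in this view, and only the bar shows at (213,255). I'll push along the rack's -y and watch the force.

>>> apply_moves([
  [[0,0.1,-0.2,0,0,-0.004,0.002],[0,0.06,-0.25,0,0,0,0],[0,0.06,-0.3,0,0,0,0],[0,0.06,-0.3,0,0,0,0]],
])

```text
time_s: 28.8
tcp_pos: [0.5897, -0.049, 0.269]
ee_rot: [[-0.978, -0.21, 0.003], [-0.21, 0.978, 0.002], [-0.004, 0.001, -1.0]]
wrist_force: [-0.4, 2.8, -0.8]
gripper_width: 0.004
```

```bash
python3 want.py 96 -20 268 0
```

```text
t 28.8 now rack mm [ 96.532  94.999 268.997] w 0.003568860585056171 F rack [ 0.179  2.838 -0.779]
shift units [ 0.936 -4.504 -0.04 ] rotvec [-0.002  0.003 -0.002] j [ 10.878  17.325  -0.941  -0.078 -71.518 -88.746]
```

>>> apply_moves([
  [[0,0.07,-0.32,0,0,0,0],[0,0.07,-0.32,0,0,0,0],[0,0.07,-0.32,0,0,0,0],[0,0.07,-0.32,0,0,0,0],[0,0.07,-0.32,0,0,0,0],[0,0.07,-0.32,0,0,0,0],[0,0.07,-0.32,0,0,0,0],[0,0.07,-0.32,0,0,0,0]],
])

```text
time_s: 29.47
tcp_pos: [0.6047, -0.1192, 0.2689]
ee_rot: [[-0.978, -0.209, 0.003], [-0.209, 0.978, 0.005], [-0.004, 0.004, -1.0]]
wrist_force: [-2.1, 3.2, -0.3]
gripper_width: 0.008
```

```bash
python3 want.py 96 -20 268 0
```

```text
t 29.4667 now rack mm [ 96.662  23.245 268.924] w 0.00786909341095037 F rack [-1.336  3.599 -0.283]
shift units [ 0.334 -1.698 -0.037] rotvec [-0.005  0.003 -0.001] j [  3.738  19.843   2.776  -0.293 -72.756 -81.59 ]
```

>>> apply_moves([
  [[0,0.07,-0.32,0,0,0,0],[0,0.07,-0.32,0,0,0,0],[0,0.06,-0.28,0,0,0,0],[0,0.03,-0.15,0,0,0,0]],
])

```text
time_s: 29.8
tcp_pos: [0.6113, -0.15, 0.2689]
ee_rot: [[-0.978, -0.208, 0.003], [-0.208, 0.978, 0.005], [-0.004, 0.004, -1.0]]
wrist_force: [0.6, 2.4, 1.1]
gripper_width: 0.004
```

>>> apply_moves([
  [[0,0.03,-0.12,0,0,0,0],[0,0.02,-0.1,0,0,0,0]],
])

```text
time_s: 29.97
tcp_pos: [0.6127, -0.1568, 0.2689]
ee_rot: [[-0.978, -0.207, 0.003], [-0.207, 0.978, 0.004], [-0.004, 0.004, -1.0]]
wrist_force: [-0.4, 2.6, -0.0]
gripper_width: 0.007
```

```bash
python3 want.py 96 -20 268 0
```

```text
t 29.9667 now rack mm [ 96.67  -15.26  268.905] w 0.0073306417321936344 F rack [ 0.112  2.642 -0.034]
shift units [ 0.013 -0.191 -0.036] rotvec [-0.004  0.003  0.001] j [  0.153  21.471   5.194  -0.266 -73.56  -78.113]
```

>>> apply_moves([
  [[0,0.02,-0.09,0,0,0,0],[0,0.02,-0.09,0,0,0,0]],
])

```text
time_s: 30.13
tcp_pos: [0.6138, -0.1617, 0.2689]
ee_rot: [[-0.978, -0.208, 0.003], [-0.208, 0.978, 0.004], [-0.004, 0.004, -1.0]]
wrist_force: [-0.5, 2.5, -0.3]
gripper_width: 0.006
```

>>> apply_moves([
  [[0,0.02,-0.08,0,0,0,0],[0,0.02,-0.08,0,0,0,0]],
])

```text
time_s: 30.3
tcp_pos: [0.6143, -0.1639, 0.2688]
ee_rot: [[-0.978, -0.208, 0.001], [-0.208, 0.978, 0.008], [-0.003, 0.008, -1.0]]
wrist_force: [-3.0, 13.6, 3.9]
gripper_width: 0.008
```

```bash
python3 want.py 96 -20 268 0
```

```text
t 30.3 now rack mm [ 96.712 -22.537 268.847] w 0.0077282038783657 F rack [-0.112 13.887  3.918]
shift units [-0.049  0.093 -0.034] rotvec [-0.008  0.001 -0.001] j [ -0.608  21.881   5.887  -0.476 -73.938 -77.23 ]
```

End stop felt at 14 N, with TCP y at -22.5 mm against about -21 predicted. Backing off and clearing the view.

>>> apply_moves([
  [[0,0.02,-0.05,0,0,0,0],[0,-0.03,0.15,0,0,0,0],[0,-0.1,0.5,0,0,0,0],[0,-0.1,0.3,0.5,0,0,0],[0,0,0,0.9,0,0,0],[0,0,0,0.9,0,0,0],[0,0,0,0.9,0,0,0],[0,-0.6,0,0.5,0,0,0],[0,-0.9,0.3,0,0,0,0],[0,-0.9,0.6,0,0,0,0],[0,-0.6,0.9,0,0,0,0],[0,-0.3,0.9,0,0,0,0]],
])

```text
time_s: 31.3
tcp_pos: [0.5224, -0.0714, 0.373]
ee_rot: [[-0.979, -0.206, 0.008], [-0.206, 0.979, -0.002], [-0.007, -0.003, -1.0]]
wrist_force: [-0.5, 0.8, 0.1]
gripper_width: 0.003
```

>>> apply_moves([
  [[0,-0.2,0.9,0,0,0,0],[0,-0.2,0.9,0,0,0,0],[0,-0.2,0.9,0,0,0,0],[0,-0.2,0.9,0,0,0,0],[0,-0.2,0.9,0,0,0,0],[0,0,0.9,0,0,0,0],[0,0,0.9,0,0,0,0],[0,0,0.7,0,0,0,0],[0,0,0.3,0,0,0,0],[0,0,0,0,0,0,0]],
])

```text
time_s: 32.13
tcp_pos: [0.4901, 0.1218, 0.3888]
ee_rot: [[-0.977, -0.212, 0.034], [-0.212, 0.977, -0.002], [-0.033, -0.009, -0.999]]
wrist_force: [0.2, -0.5, 0.1]
gripper_width: 0.004
```

```bash
python3 want.py 95 -46 268 0
python3 - <<'E'
from fit import *
a=np.radians(12); EX=np.array([np.cos(a),np.sin(a),0]);EY=np.array([-np.sin(a),np.cos(a),0]);O=np.array([.515,-.162,0])
for n in ['scene','top']:
    p=capture(n); save(p,n+'9'); X=cloud(p); r=X-O; rx,ry,rz=r@EX*1e3,r@EY*1e3,X[...,2]*1e3
    m=(rx>79)&(rx<130)&(ry>-90)&(ry<-8)&(rz>152)&(rz<222); print(n,'short front',m.sum(),np.median(rx[m]))
    m=(rx>-30)&(rx<60)&(ry>-90)&(ry<-8)&(rz>12)&(rz<115); print('tall front',m.sum(),np.median(rx[m]) if m.any() else '')
    m=(rz>255)&(rz<295)&(rx>70)&(rx<130)&(ry>-120)&(ry<110); print('grip',m.sum(),np.percentile(rx[m],[2,98]),np.percentile(ry[m],[2,98]))
    m=(rz>185)&(rz<243)&(rx>60)&(rx<78)&(ry>-120)&(ry<110); print('bar',m.sum(),np.percentile(ry[m],[5,95]) if m.any() else '')
    s=(60,230,190,390) if n=='scene' else (70,250,120,390)
    cv2.imwrite(f'pics/{n}9c.png',cv2.resize(p['pixels'][s[0]:s[1],s[2]:s[3],::-1],None,fx=2.9,fy=2.9,interpolation=cv2.INTER_CUBIC))
E
```

```text
t 32.1333 now rack mm [ 34.634 282.792 388.82 ] w 0.004223453439575639 F rack [ 0.072 -0.479  0.102]
shift units [  5.096 -12.362  -4.833] rotvec [ 0.002  0.034 -0.004] j [  33.135    4.94    -0.443    1.182  -83.067 -111.016]
scene short front 0 nan
tall front 0
  return _methods._mean(a, axis=axis, dtype=dtype,
  ret = ret.dtype.type(ret / rcount)
Traceback (most recent call last):
IndexError: index -1 is out of bounds for axis 0 with size 0
```

The arm blocks the scene camera, so I'll move it further out.

>>> apply_moves([
  [[0,-0.3,0.5,0,0,0,0],[0,-0.4,0.9,0,0,0,0],[0,-0.4,0.9,0,0,0,0],[0,-0.4,0.9,0,0,0,0],[0,-0.4,0.9,0,0,0,0],[0,-0.4,0.9,0,0,0,0],[0,-0.4,0.9,0,0,0,0],[0,-0.4,0.9,0,0,0,0],[0,-0.4,0.9,0,0,0,0],[0,-0.4,0.9,0,0,0,0],[0,-0.4,0.8,0,0,0,0],[0,-0.2,0.4,0,0,0,0]],
])

```text
time_s: 33.18
tcp_pos: [0.3762, 0.3608, 0.3946]
ee_rot: [[-0.981, -0.19, 0.042], [-0.191, 0.982, -0.005], [-0.04, -0.013, -0.999]]
wrist_force: [0.2, -0.2, -0.2]
gripper_width: 0.004
```

>>> apply_moves([
  [[0,-0.6,0.6,0,0,0,0],[0,-0.8,0.6,0,0,0,0],[0,-0.8,0.6,0,0,0,0],[0,-0.6,0.4,0,0,0,0],[0,-0.2,0.2,0,0,0,0],[0,0,0,0,0,0,0],[0,0,0,0,0,0,0]],
])

```text
time_s: 33.77
tcp_pos: [0.302, 0.4192, 0.3956]
ee_rot: [[-0.982, -0.185, 0.045], [-0.185, 0.983, -0.008], [-0.042, -0.016, -0.999]]
wrist_force: [0.3, -0.2, -0.2]
gripper_width: 0.005
```

```bash
cat > last.py <<'E'
from fit import *
import warnings; warnings.simplefilter('ignore')
a=np.radians(12); EX=np.array([np.cos(a),np.sin(a),0]);EY=np.array([-np.sin(a),np.cos(a),0]);O=np.array([.515,-.162,0])
for n in ['scene','top']:
    p=capture(n); save(p,n+'9'); X=cloud(p); r=X-O; rx,ry,rz=r@EX*1e3,r@EY*1e3,X[...,2]*1e3
    q=lambda v: np.percentile(v,[3,97]).round(1) if len(v) else None
    m=(rx>79)&(rx<130)&(ry>-90)&(ry<-8)&(rz>152)&(rz<222); print(n,'short front',m.sum(),np.median(rx[m]))
    m=(rx>-30)&(rx<60)&(ry>-90)&(ry<-8)&(rz>12)&(rz<115); print('tall front',m.sum(),np.median(rx[m]))
    m=(rz>255)&(rz<295)&(rx>70)&(rx<130)&(ry>-120)&(ry<110); print('grip',m.sum(),q(rx[m]),q(ry[m]))
    m=(rz>185)&(rz<243)&(rx>60)&(rx<78)&(ry>-120)&(ry<110); print('bar',m.sum(),q(ry[m]))
    s=(60,250,120,350) if n=='scene' else (70,250,120,390)
    cv2.imwrite(f'pics/{n}9c.png',cv2.resize(p['pixels'][s[0]:s[1],s[2]:s[3],::-1],None,fx=2.9,fy=2.9,interpolation=cv2.INTER_CUBIC))
    for l in ['jar','parts_bin']:
        k=recognise(l,p)[0]; print(l,round(k['score'],2),w(p,k['at']))
E
python3 last.py; python3 want.py 0 0 300 0
```

```text
scene short front 75 83.49301660269725
tall front 18 7.698041207281706
grip 118 [ 83.3 105.8] [-48.5 -30.9]
bar 47 [-49.  -32.8]
jar 0.82 [0.6104 0.3756 0.0819]
parts_bin 0.7 [ 0.625  -0.0814  0.1571]
top short front 37 85.88259665821809
tall front 0 nan
grip 131 [ 85.5 107.7] [-50.5 -31.8]
bar 31 [-49.5 -33.5]
jar 0.72 [0.6197 0.3588 0.0854]
parts_bin 0.69 [0.6444 0.2204 0.0192]
t 34.0667 now rack mm [-87.449 612.819 395.357] w 0.005743488188755731 F rack [ 0.097 -0.433 -0.96 ]
shift units [  8.518 -23.25   -3.814] rotvec [0.008 0.044 0.024] j [  73.793    6.57     1.749    2.582  -84.927 -153.415]
```

View pics/scene9c.png

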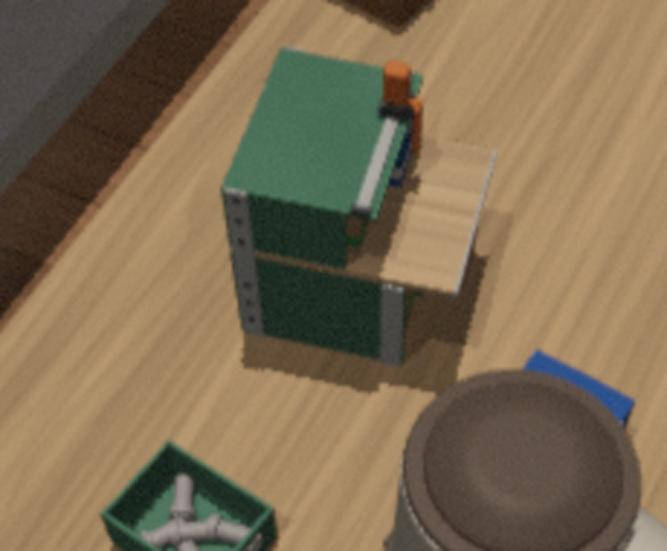

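View pics/top9c.png

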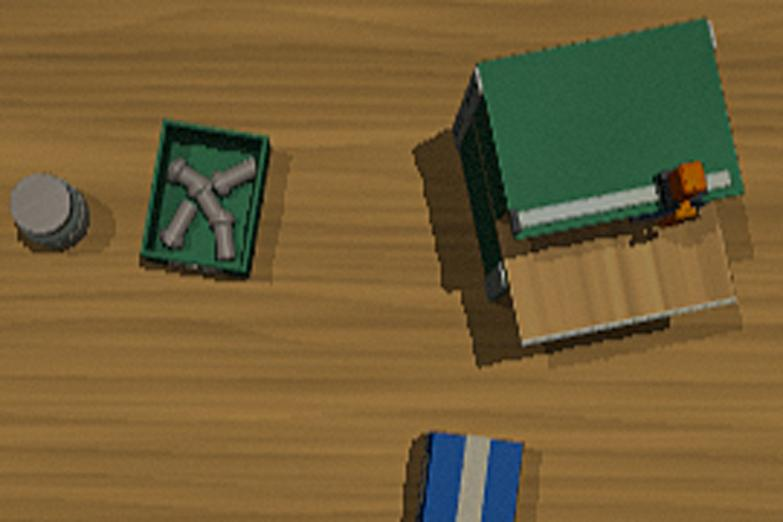

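The lock seems to have travelled about 125 mm rather than 130, so I'm checking before I hand in.

Run:
```python
from fit import *
a=np.radians(12); EX=np.array([np.cos(a),np.sin(a),0]);EY=np.array([-np.sin(a),np.cos(a),0]);O=np.array([.515,-.162,0])
p=capture('top');K=np.array(p['mtx']);R=np.array(p['R']);t=np.array(p['t'])
def back(u,v,z):
    d=R.T@(np.linalg.inv(K)@[u,v,1]);c=-R.T@t; X=c+d*(z-c[2])/d[2]; r=X-O; return np.array([r@EX,r@EY])*1e3
old=cv2.imread('pics/top0.png'); new=p['pixels'][:,:,::-1]
for nm,im in (('old',old),('new',new)):
    h=cv2.cvtColor(np.ascontiguousarray(im),cv2.COLOR_BGR2HSV); m=(h[...,0]<14)&(h[...,1]>170)&(h[...,2]>90); m[:, :270]=0;m[:,400:]=0;m[:100]=0;m[170:]=0
    v,u=np.nonzero(m)
    bright=m&(h[...,2]>h[...,2][m].max()*.8); 
    print(nm,m.sum(),u.min(),u.max(),v.min(),v.max(),'centroid back z=.27',back(u.mean(),v.mean(),.27))
    v,u=np.nonzero(bright); print('bright',len(u),back(u.mean(),v.mean(),.291))
c=np.hstack([old[110:180,280:390],new[110:180,280:390]]); cv2.imwrite('pics/lockcmp.png',cv2.resize(c,None,fx=3.6,fy=5,interpolation=cv2.INTER_CUBIC))
for u,v in ((360,133),(364,133)): print('stop',back(u,v,.235))
```

```text
old 22 301 309 137 146 centroid back z=.27 [96.9045 81.5858]
bright 14 [94.3375 84.8982]
new 27 354 363 126 141 centroid back z=.27 [ 95.5137 -43.2843]
bright 10 [ 96.0652 -38.5767]
stop [ 96.748  -58.7377]
stop [ 94.8829 -68.0922]
```

View pics/lockcmp.png

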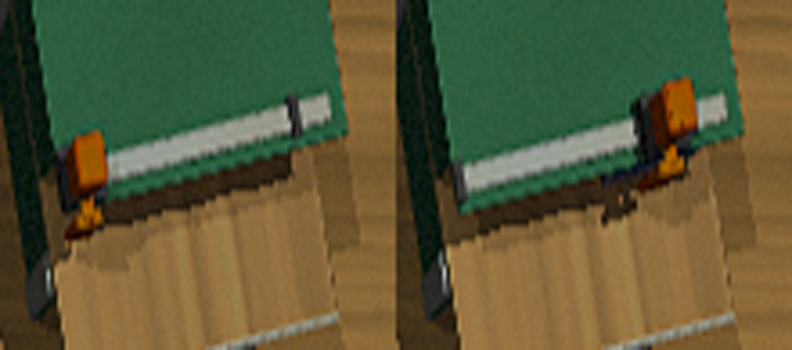

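Run:
```python
from fit import *
a=np.radians(12); EX=np.array([np.cos(a),np.sin(a),0]);EY=np.array([-np.sin(a),np.cos(a),0]);O=np.array([.515,-.162,0])
p=capture('top');K=np.array(p['mtx']);R=np.array(p['R']);t=np.array(p['t'])
def back(u,v,z):
    d=R.T@(np.linalg.inv(K)@[u,v,1]);c=-R.T@t; X=c+d*(z-c[2])/d[2]; r=X-O; return np.array([r@EX,r@EY])*1e3
old=cv2.imread('pics/top0.png'); new=p['pixels'][:,:,::-1]
# sample brightness along the rail line (rack x 96, z .236) against rack y
def pr(im,z):
    g=cv2.cvtColor(np.ascontiguousarray(im),cv2.COLOR_BGR2GRAY).astype(np.float32); out=[]
    for y in range(112,-100,-4):
        X=O+EX*.096+EY*y/1000+[0,0,z]; u,v=pix(p,X); out.append((y,int(cv2.remap(g,np.float32([[u]]),np.float32([[v]]),cv2.INTER_LINEAR)[0,0])))
    return out
print('old',pr(old,.238)); print('new',pr(new,.238))
X=cloud(p); r=X-O; rx,ry,rz=r@EX*1e3,r@EY*1e3,X[...,2]*1e3
m=(rx>86)&(rx<106)&(rz>233)&(rz<252)&(ry>-100)&(ry<105)
for y in range(100,-96,-6):
    k=m&(ry>y-6)&(ry<=y); print(y,k.sum(),np.round(np.median(rz[k]),1) if k.any() else '',end=' | ')
```

```text
old [(112, 30), (108, 67), (104, 47), (100, 44), (96, 17), (92, 23), (88, 25), (84, 60), (80, 104), (76, 98), (72, 99), (68, 96), (64, 129), (60, 139), (56, 157), (52, 155), (48, 155), (44, 154), (40, 155), (36, 155), (32, 154), (28, 154), (24, 155), (20, 153), (16, 155), (12, 156), (8, 154), (4, 155), (0, 152), (-4, 152), (-8, 153), (-12, 154), (-16, 151), (-20, 152), (-24, 152), (-28, 152), (-32, 152), (-36, 150), (-40, 150), (-44, 151), (-48, 148), (-52, 152), (-56, 135), (-60, 47), (-64, 80), (-68, 156), (-72, 152), (-76, 151), (-80, 152), (-84, 129), (-88, 68), (-92, 76), (-96, 109)]
new [(112, 30), (108, 68), (104, 47), (100, 39), (96, 43), (92, 70), (88, 159), (84, 157), (80, 156), (76, 156), (72, 157), (68, 155), (64, 156), (60, 155), (56, 156), (52, 156), (48, 158), (44, 156), (40, 156), (36, 155), (32, 156), (28, 156), (24, 156), (20, 157), (16, 157), (12, 156), (8, 156), (4, 156), (0, 154), (-4, 156), (-8, 154), (-12, 154), (-16, 154), (-20, 160), (-24, 47), (-28, 15), (-32, 20), (-36, 23), (-40, 28), (-44, 34), (-48, 92), (-52, 103), (-56, 92), (-60, 99), (-64, 96), (-68, 161), (-72, 155), (-76, 153), (-80, 154), (-84, 129), (-88, 68), (-92, 74), (-96, 112)]
100 11 236.5 | 94 18 236.7 | 88 12 235.3 | 82 13 234.2 | 76 13 233.9 | 70 12 235.4 | 64 11 235.6 | 58 12 234.0 | 52 13 234.9 | 46 11 234.9 | 40 13 234.1 | 34 12 234.1 | 28 10 234.6 | 22 9 234.0 | 16 15 235.5 | 10 13 234.7 | 4 16 235.7 | -2 10 234.7 | -8 13 235.1 | -14 12 234.9 | -20 11 234.3 | -26 26 245.5 | -32 6 247.5 | -38 1 245.0 | -44 0  | -50 2 246.9 | -56 3 237.4 | -62 5 235.0 | -68 14 235.5 | -74 16 234.9 | -80 13 234.4 | -86 7 233.9 | -92 3 233.2 |
```

The camera puts the grip at about y=-41, which could be 3 to 5 mm short of the end. There's plenty of time, so I'll go back and press it again while watching position and force.

>>> apply_moves([
  [[0,0.5,-0.5,-0.1,0,0.02,0],[0,0.6,-0.9,-0.1,0,0.02,0.02],[0,0.6,-0.9,0,0,0,0],[0,0.6,-0.9,0,0,0,0],[0,0.6,-0.9,0,0,0,0],[0,0.6,-0.9,0,0,0,0],[0,0.6,-0.9,0,0,0,0],[0,0.6,-0.9,0,0,0,0],[0,0.6,-0.9,0,0,0,0],[0,0.6,-0.9,0,0,0,0],[0,0.5,-0.9,0,0,0,0],[0,0.5,-0.9,0,0,0,0]],
])

```text
time_s: 35.17
tcp_pos: [0.4795, 0.1495, 0.3894]
ee_rot: [[-0.977, -0.213, 0.003], [-0.213, 0.977, -0.008], [-0.001, -0.008, -1.0]]
wrist_force: [1.1, 0.9, 0.7]
gripper_width: 0.005
```

```bash
python3 want.py 95 0 340 0
```

```text
t 35.1667 now rack mm [ 30.011 312.094 389.405] w 0.004524813584433939 F rack [1.214 0.662 0.712]
shift units [  5.138 -11.67   -1.976] rotvec [ 0.008  0.003 -0.005] j [  36.157    5.646    0.727    0.457  -85.195 -113.912]
```

>>> apply_moves([
  [[0,0.4,-0.9,0,0,0,0],[0,0.4,-0.9,0,0,0,0],[0,0.4,-0.9,0,0,0,0],[0,0.4,-0.9,-0.1,0,0,0],[0,0.4,-0.9,-0.1,0,0,0],[0,0.4,-0.9,-0.2,0,0,0],[0,0.4,-0.9,-0.2,0,0,0],[0,0.4,-0.9,-0.2,0,0,0],[0,0.4,-0.9,-0.2,0,0,0],[0,0.4,-0.8,-0.2,0,0,0],[0,0.3,-0.5,-0.2,0,0,0],[0,0,0,0,0,0,0]],
])

```text
time_s: 36.17
tcp_pos: [0.5929, -0.1046, 0.3521]
ee_rot: [[-0.979, -0.205, 0.004], [-0.205, 0.979, -0.008], [-0.002, -0.009, -1.0]]
wrist_force: [0.1, 0.2, -0.1]
gripper_width: 0.003
```

```bash
python3 want.py 95 0 300 0
```

```text
t 36.1667 now rack mm [ 88.163  39.992 352.091] w 0.0027332375658361443 F rack [ 0.096  0.149 -0.08 ]
shift units [ 0.6   -1.508 -2.084] rotvec [0.008 0.004 0.003] j [  5.64   16.49    9.261   0.489 -82.616 -83.849]
```

>>> apply_moves([
  [[0,0.4,-0.8,-0.6,0.008,0.004,0],[0,0.1,-0.4,-0.8,0,0,0],[0,0,0,-0.8,0,0,0],[0,0,0,-0.6,0,0,0],[0,0,0,-0.3,0,0,0],[0,0,0,0,0,0,0]],
])

```text
time_s: 36.67
tcp_pos: [0.606, -0.1365, 0.2727]
ee_rot: [[-0.979, -0.203, 0.002], [-0.203, 0.979, -0.0], [-0.002, -0.0, -1.0]]
wrist_force: [0.2, 0.2, -0.3]
gripper_width: 0.005
```

```bash
python3 want.py 96 -20 264 0
```

```text
t 36.6667 now rack mm [ 94.282   6.076 272.683] w 0.005382935335949644 F rack [ 0.187  0.119 -0.281]
shift units [ 0.284 -1.006 -0.347] rotvec [0.    0.002 0.005] j [  2.22   20.211   3.741   0.005 -73.423 -80.493]
```

>>> apply_moves([
  [[0,0.1,-0.3,-0.3,0,0,0.004],[0,0.06,-0.3,0,0,0,0],[0,0.05,-0.2,0,0,0,0],[0,0.02,-0.1,0,0,0,0]],
])

```text
time_s: 37.0
tcp_pos: [0.6134, -0.1597, 0.2677]
ee_rot: [[-0.978, -0.211, 0.006], [-0.211, 0.978, -0.001], [-0.006, -0.002, -1.0]]
wrist_force: [-0.6, 0.7, 0.6]
gripper_width: 0.006
```

>>> apply_moves([
  [[0,0.02,-0.08,0,0,0,0]],
])

```text
time_s: 37.08
tcp_pos: [0.6143, -0.1624, 0.2686]
ee_rot: [[-0.978, -0.21, 0.008], [-0.21, 0.978, -0.001], [-0.007, -0.003, -1.0]]
wrist_force: [-0.1, -0.5, -0.2]
gripper_width: 0.005
```

```bash
python3 want.py 96 -20 264 0
```

```text
t 37.0833 now rack mm [ 97.081 -21.021 268.579] w 0.005072843424037408 F rack [-0.216 -0.477 -0.2  ]
shift units [-0.051  0.031 -0.183] rotvec [ 0.001  0.008 -0.002] j [ -0.201  21.586   5.188   0.084 -73.149 -77.685]
```

>>> apply_moves([
  [[0,0.01,-0.08,0,0,0,0]],
])

```text
time_s: 37.17
tcp_pos: [0.6146, -0.1638, 0.2688]
ee_rot: [[-0.978, -0.21, 0.008], [-0.21, 0.978, 0.001], [-0.008, -0.001, -1.0]]
wrist_force: [-0.6, 10.2, 0.5]
gripper_width: 0.003
```

>>> apply_moves([
  [[0,0.01,-0.08,0,0,0,0]],
])

```text
time_s: 37.25
tcp_pos: [0.6147, -0.1638, 0.2688]
ee_rot: [[-0.978, -0.21, 0.008], [-0.21, 0.978, 0.005], [-0.009, 0.003, -1.0]]
wrist_force: [-1.8, 10.8, 2.0]
gripper_width: 0.004
```

>>> apply_moves([
  [[0,0.02,-0.1,0,0,0,0]],
])

```text
time_s: 37.33
tcp_pos: [0.6147, -0.1637, 0.2688]
ee_rot: [[-0.977, -0.211, 0.007], [-0.211, 0.977, 0.01], [-0.009, 0.008, -1.0]]
wrist_force: [-2.1, 10.0, 3.2]
gripper_width: 0.008
```

```bash
python3 want.py 96 -20 264 0
```

```text
t 37.3333 now rack mm [ 97.171 -22.378 268.81 ] w 0.007922289151348462 F rack [-0.001 10.194  3.164]
shift units [-0.066  0.083 -0.192] rotvec [-0.01   0.007 -0.003] j [ -0.639  21.766   5.748  -0.594 -73.591 -77.019]
```

>>> apply_moves([
  [[0,0.03,-0.2,0,0,0,0]],
])

```text
time_s: 37.42
tcp_pos: [0.6147, -0.164, 0.2688]
ee_rot: [[-0.977, -0.213, 0.005], [-0.213, 0.977, 0.018], [-0.009, 0.016, -1.0]]
wrist_force: [-4.3, 22.6, 6.2]
gripper_width: 0.006
```

>>> apply_moves([
  [[0,-0.05,0.3,0,0,0,0],[0,-0.1,0.5,0,0,0,0],[0,-0.1,0.3,0.5,0,0,0],[0,0,0,0.9,0,0,0],[0,0,0,0.9,0,0,0],[0,0,0,0.9,0,0,0],[0,-0.4,0.4,0.5,0,0,0],[0,-0.6,0.6,0,0,0,0],[0,-0.6,0.8,0,0,0,0],[0,-0.5,0.9,0,0,0,0],[0,-0.4,0.9,0,0,0,0],[0,-0.4,0.9,0,0,0,0]],
])

```text
time_s: 38.42
tcp_pos: [0.5325, -0.0201, 0.3778]
ee_rot: [[-0.978, -0.208, 0.02], [-0.208, 0.978, 0.01], [-0.022, 0.006, -1.0]]
wrist_force: [0.6, 0.9, 0.4]
gripper_width: 0.001
```

>>> apply_moves([
  [[0,-0.4,0.9,0,0,0,0],[0,-0.4,0.9,0,0,0,0],[0,-0.4,0.9,0,0,0,0],[0,-0.4,0.9,0,0,0,0],[0,-0.4,0.9,0,0,0,0],[0,-0.4,0.9,0,0,0,0],[0,-0.4,0.9,0,0,0,0],[0,-0.4,0.9,0,0,0,0],[0,-0.4,0.9,0,0,0,0],[0,-0.4,0.9,0,0,0,0],[0,-0.4,0.9,0,0,0,0],[0,-0.2,0.4,0,0,0,0]],
])

```text
time_s: 39.42
tcp_pos: [0.407, 0.2478, 0.3971]
ee_rot: [[-0.976, -0.21, 0.05], [-0.21, 0.978, 0.015], [-0.053, 0.004, -0.999]]
wrist_force: [0.1, 0.0, 0.7]
gripper_width: 0.007
```

>>> apply_moves([
  [[0,-0.3,0.9,0,0,0,0],[0,-0.3,0.9,0,0,0,0],[0,-0.3,0.5,0,0,0,0],[0,0,0,0,0,0,0],[0,0,0,0,0,0,0]],
])

```text
time_s: 39.83
tcp_pos: [0.3811, 0.3091, 0.4042]
ee_rot: [[-0.975, -0.215, 0.06], [-0.214, 0.977, 0.021], [-0.064, 0.008, -0.998]]
wrist_force: [-0.4, -0.4, -0.0]
gripper_width: 0.008
```

```bash
python3 last.py; python3 want.py 0 0 300 0
```

```text
scene short front 0 nan
tall front 0 nan
grip 108 [ 83.2 106.3] [-48.1 -30.7]
bar 0 None
t 39.9333 now rack mm [-32.745 487.943 404.041] w 0.007309903525283807 F rack [ 0.569  0.572 -0.915]
shift units [  5.339 -18.819  -4.162] rotvec [-0.021  0.06  -0.006] j [  59.465    2.403   -1.633    2.364  -83.159 -137.357]Traceback (most recent call last):
  File "last.py", line 14, in <module>
    k=recognise(l,p)[0]; print(l,round(k['score'],2),w(p,k['at']))
      ~~~~~~~~~~~~~~^^^
IndexError: list index out of range
```

View pics/scene9c.png

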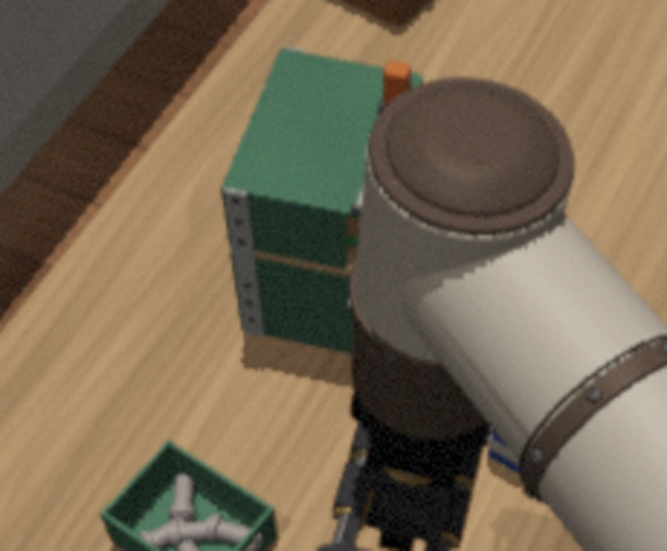

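The lock didn't budge under 22 N, so it is at its end stop. One last look from the top camera, then I'll hand in.

```bash
sed -i "s/\['scene','top'\]/['top']/; s/'9')/'10')/" last.py; python3 last.py; python3 -c "
from station import finish_job; print(finish_job())"
```

```text
top short front 39 85.7917198183136
tall front 0 nan
grip 130 [ 85.7 108. ] [-50.4 -31.7]
bar 31 [-49.7 -34. ]
jar 0.71 [0.621  0.3607 0.083 ]
parts_bin 0.73 [0.6451 0.2201 0.0245]
the job is handed in; nothing more can be done
None
```

The job is done and handed in at about 40 s, with no verdict reported. The tall carton is in the lower lane, the short carton is in the upper lane, and the lock is across at its stop.

- **Tall carton:** I pushed it under the shelf until it hit a hard stop at about 18–19 N. After I backed off, the camera put its front face about 8 mm behind `low_mouth`, which fits the pad being pressed right in. It had not moved when checked again at 34 s; the arm hid it in the last scene view.
- **Short carton (the smallest blue one):** I set it on the ledge and pushed it to a hard stop at about 20 N. Its front face is about 5 mm behind `high_mouth`, and it stayed there after the lock was moved.
- **Lock:** I slid it to a hard stop, and its bar now hangs in front of the short carton. The cameras measured about 125 mm of travel rather than 130 mm. I went back and pressed it with 22 N; it did not move, and the short carton sits about 8 mm clear of the bar. I take this as the end stop, but the 5 mm difference is unexplained.
- **Surroundings:** The jar and bin were found within about 3 mm of where they started. One scene-camera reading for the bin was wrong: it marked the rack instead. I did not measure the two stock cartons separately, but the gripper never entered their lanes and I felt no unexpected contact.

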